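# Fit and lock the side guides of the carton lane

### The job

Set up the carton lane on the packing table: slide the tongue of every side guide that is there into a clamp block of the guide rail until it is fully home, one guide to a block, and lock each by tightening that block's socket screw with the T-handle hex key. Each time, seat the key fully in the socket before you turn. When all the guides are locked, hang the key upright in its stand again, and leave the other things on the table where they are.

Things in the scene. Friction and masses are not known exactly. Their poses are not given: they have to be found in the camera images.
- guide_rail: Fixed 8 mm base plate, x -71 to 76, 345 mm wide, with three equal grey clamp blocks at y 115 (left), 0 (middle), -115 (right), each x 0 to 70, 62 mm wide, top 48 mm above the table, with a level slot along x in its foot and a hex socket screw at x 32. Any guide fits any block. Origin: on the table below the middle slot's mouth; x points into the slots, away from the robot; z up.
- screw_left (a joint): Clamp screw of the left block, see screw_middle.
- screw_middle (a joint): Vertical quick-clamp screw of the middle block, rad: 0 backed off, grows as tightened, clockwise from above. Drives a 24 mm round pad down from the slot's roof, 1 mm per rad: meets a tongue at about 1.5, is locked from 1.65 on, hard stop at 2.0. Stays where left; 0.08 N m turn it, up to 0.15 when clamped. Starts backed off, at 0 to 0.3.
- screw_right (a joint): Clamp screw of the right block, see screw_middle.
- slot_left_end (a point): Blind end of the left slot, see slot_middle_end.
- slot_middle_end (a point): Blind end of the middle block's slot: middle of its width, on its floor, which is the base plate's top (z 8 mm). Axes as guide_rail. From here the slot runs 64 mm along -x to its mouth. It is 39 mm wide and 7.5 mm high, flared in its first 6 to 10 mm (to 47 wide, 10 high). A tongue that is fully home touches this end.
- slot_right_end (a point): Blind end of the right slot, see slot_middle_end.
- socket_left (a point): Hex socket of the left screw, see socket_middle.
- socket_middle (a point): Centre of the mouth of the middle screw's hex socket, 2 mm below the block's top (46 mm above the table); turns with the screw. Hexagon 18 mm across flats, 18 mm deep, its mouth chamfered 2 mm wide, 4 mm deep. A flat faces the point's x axis, and every 60 degrees from it; a white mark on the head lies at its +x. At joint value 0 this x is the rail's x.
- socket_right (a point): Hex socket of the right screw, see socket_middle.
- guide_1: Loose side guide, 0.22 kg: upright plate 90 mm wide (y), 70 high, 8 thick (x), white strip on its -x face, on a flat steel tongue 36 mm wide, 6 mm thick, along +x to 125 mm from the plate's middle (29 mm wide in the last 10). Stands on its tongue. Gussets 12 mm high at y -13 and 13 behind the plate. Origin: middle of the plate's underside. Grip the plate across its thickness. May be absent.
- guide_2: Side guide, the same as guide_1. May be absent.
- guide_3: Side guide, the same as guide_1. May be absent.
- guide_1_tip (a point): Middle of the end of guide_1's tongue, on its underside (x 125 mm of the guide).
- guide_2_tip (a point): Middle of the end of guide_2's tongue, on its underside (x 125 mm of the guide).
- guide_3_tip (a point): Middle of the end of guide_3's tongue, on its underside (x 125 mm of the guide).
- hex_key: Loose T-handle hex key, 0.22 kg. Origin: centre of the tip; z from tip to handle. Hex shaft 17 mm across flats, the last 6 mm tapered to 11 mm; collar 34 mm across from z 62 to 70; black bar handle 84 mm long (x), 16 thick (y), z 70 to 104. A flat faces the key's x axis, and every 60 degrees from it. Starts hanging upright in the stand, collar on the stand's top.
- key_stand: Fixed grey bracket, 66 mm (x) by 74 mm (y; feet 130 mm), 70 mm high, with a round 23 mm hole through its 6 mm thick top. Origin: on the table below the hole.
- stand_hole (a point): Centre of the hole in the stand's top, 70 mm above the table.
- tape_kraft: Bystander: roll of brown tape lying flat. Origin at the middle of its underside.
- parts_jar: Bystander: small pot with a green lid. Origin at the middle of its underside.
- label_roll: Bystander: white roll of labels lying flat. Origin at the middle of its underside.
- carton_4: Bystander: small white carton. Origin at the middle of its underside.

How it is judged (in metres and radians):
On the way, in this order (a step that is already met when the one before it is completed fails the run):
1. every side guide is home in a slot (((horizontal distance between guide_1_tip and slot_left_end below 0.006 m and angle between the x axis of guide_1 and the x axis of guide_rail, either way round below 0.1 rad and z of guide_1_tip in the frame of slot_left_end below 0.004 m and angle between guide_1's own z axis and vertical below 0.1 rad) or (horizontal distance between guide_1_tip and slot_middle_end below 0.006 m and angle between the x axis of guide_1 and the x axis of guide_rail, either way round below 0.1 rad and z of guide_1_tip in the frame of slot_middle_end below 0.004 m and angle between guide_1's own z axis and vertical below 0.1 rad) or (horizontal distance between guide_1_tip and slot_right_end below 0.006 m and angle between the x axis of guide_1 and the x axis of guide_rail, either way round below 0.1 rad and z of guide_1_tip in the frame of slot_right_end below 0.004 m and angle between guide_1's own z axis and vertical below 0.1 rad)) and ((horizontal distance between guide_2_tip and slot_left_end below 0.006 m and angle between the x axis of guide_2 and the x axis of guide_rail, either way round below 0.1 rad and z of guide_2_tip in the frame of slot_left_end below 0.004 m and angle between guide_2's own z axis and vertical below 0.1 rad) or (horizontal distance between guide_2_tip and slot_middle_end below 0.006 m and angle between the x axis of guide_2 and the x axis of guide_rail, either way round below 0.1 rad and z of guide_2_tip in the frame of slot_middle_end below 0.004 m and angle between guide_2's own z axis and vertical below 0.1 rad) or (horizontal distance between guide_2_tip and slot_right_end below 0.006 m and angle between the x axis of guide_2 and the x axis of guide_rail, either way round below 0.1 rad and z of guide_2_tip in the frame of slot_right_end below 0.004 m and angle between guide_2's own z axis and vertical below 0.1 rad)) and ((horizontal distance between guide_3_tip and slot_left_end below 0.006 m and angle between the x axis of guide_3 and the x axis of guide_rail, either way round below 0.1 rad and z of guide_3_tip in the frame of slot_left_end below 0.004 m and angle between guide_3's own z axis and vertical below 0.1 rad) or (horizontal distance between guide_3_tip and slot_middle_end below 0.006 m and angle between the x axis of guide_3 and the x axis of guide_rail, either way round below 0.1 rad and z of guide_3_tip in the frame of slot_middle_end below 0.004 m and angle between guide_3's own z axis and vertical below 0.1 rad) or (horizontal distance between guide_3_tip and slot_right_end below 0.006 m and angle between the x axis of guide_3 and the x axis of guide_rail, either way round below 0.1 rad and z of guide_3_tip in the frame of slot_right_end below 0.004 m and angle between guide_3's own z axis and vertical below 0.1 rad))), for 0.2 s.
2. every side guide is home in a slot and the screw of its block is tight (((horizontal distance between guide_1_tip and slot_left_end below 0.006 m and angle between the x axis of guide_1 and the x axis of guide_rail, either way round below 0.1 rad and z of guide_1_tip in the frame of slot_left_end below 0.004 m and angle between guide_1's own z axis and vertical below 0.1 rad and value of joint screw_left above 1.6 rad) or (horizontal distance between guide_1_tip and slot_middle_end below 0.006 m and angle between the x axis of guide_1 and the x axis of guide_rail, either way round below 0.1 rad and z of guide_1_tip in the frame of slot_middle_end below 0.004 m and angle between guide_1's own z axis and vertical below 0.1 rad and value of joint screw_middle above 1.6 rad) or (horizontal distance between guide_1_tip and slot_right_end below 0.006 m and angle between the x axis of guide_1 and the x axis of guide_rail, either way round below 0.1 rad and z of guide_1_tip in the frame of slot_right_end below 0.004 m and angle between guide_1's own z axis and vertical below 0.1 rad and value of joint screw_right above 1.6 rad)) and ((horizontal distance between guide_2_tip and slot_left_end below 0.006 m and angle between the x axis of guide_2 and the x axis of guide_rail, either way round below 0.1 rad and z of guide_2_tip in the frame of slot_left_end below 0.004 m and angle between guide_2's own z axis and vertical below 0.1 rad and value of joint screw_left above 1.6 rad) or (horizontal distance between guide_2_tip and slot_middle_end below 0.006 m and angle between the x axis of guide_2 and the x axis of guide_rail, either way round below 0.1 rad and z of guide_2_tip in the frame of slot_middle_end below 0.004 m and angle between guide_2's own z axis and vertical below 0.1 rad and value of joint screw_middle above 1.6 rad) or (horizontal distance between guide_2_tip and slot_right_end below 0.006 m and angle between the x axis of guide_2 and the x axis of guide_rail, either way round below 0.1 rad and z of guide_2_tip in the frame of slot_right_end below 0.004 m and angle between guide_2's own z axis and vertical below 0.1 rad and value of joint screw_right above 1.6 rad)) and ((horizontal distance between guide_3_tip and slot_left_end below 0.006 m and angle between the x axis of guide_3 and the x axis of guide_rail, either way round below 0.1 rad and z of guide_3_tip in the frame of slot_left_end below 0.004 m and angle between guide_3's own z axis and vertical below 0.1 rad and value of joint screw_left above 1.6 rad) or (horizontal distance between guide_3_tip and slot_middle_end below 0.006 m and angle between the x axis of guide_3 and the x axis of guide_rail, either way round below 0.1 rad and z of guide_3_tip in the frame of slot_middle_end below 0.004 m and angle between guide_3's own z axis and vertical below 0.1 rad and value of joint screw_middle above 1.6 rad) or (horizontal distance between guide_3_tip and slot_right_end below 0.006 m and angle between the x axis of guide_3 and the x axis of guide_rail, either way round below 0.1 rad and z of guide_3_tip in the frame of slot_right_end below 0.004 m and angle between guide_3's own z axis and vertical below 0.1 rad and value of joint screw_right above 1.6 rad))), for 0.2 s.
At the end, for the whole second after the job is handed in: Each guide present is in a block, tongue end within 6 mm of the slot's blind end, level and square within 0.1 rad, that block's screw past 1.6 rad; the key hangs in the stand's hole to its collar (within 8 mm), upright too; all at rest (all of step 2 and horizontal distance between hex_key and stand_hole below 0.008 m and angle between hex_key's own z axis and vertical below 0.1 rad and z of hex_key in the frame of stand_hole below -0.054 m and linear speed of each of hex_key, guide_1, guide_2, guide_3 below 0.02 m/s); the robot touches nothing.
It fails at once if a screw is turned with the key less than 9 mm deep in its socket ((velocity of joint screw_left above 0.25 rad/s and value of joint screw_left above 0.35 rad and (z of hex_key in the frame of socket_left above -0.009 m or horizontal distance between hex_key and socket_left above 0.01 m)) or (velocity of joint screw_middle above 0.25 rad/s and value of joint screw_middle above 0.35 rad and (z of hex_key in the frame of socket_middle above -0.009 m or horizontal distance between hex_key and socket_middle above 0.01 m)) or (velocity of joint screw_right above 0.25 rad/s and value of joint screw_right above 0.35 rad and (z of hex_key in the frame of socket_right above -0.009 m or horizontal distance between hex_key and socket_right above 0.01 m))).
It fails at once if a bystander is moved by more than 30 mm (distance of any of tape_kraft, parts_jar, label_roll, carton_4 from where it was at the start of the episode above 0.03 m).
Of guide_1, guide_2, guide_3 only 2 to 3 are there at a start; the rules pass over those that are not, and their reading is None.
At some moment in a run one of guide_1, guide_2, guide_3 may be knocked a few centimetres aside while the robot is not near it.
It also fails if it takes over 210 s, if anything falls off the work surface, if the arm or the gripper's body presses on something with over 40 N, if the wrist force passes 120 N, or if a joint passes its speed limit or range.

### The arm

A 7-joint arm with a two-finger parallel gripper is mounted at the origin on a cart in front of the work surface, level with it; the furniture and walls round the work are solid. World frame = base frame: x ahead of the robot, y to its left, z up, the work surface at z = 0. Lengths are in mm, angles in rad, forces in N, time in s.
With the tool pointing down it reaches from about 400 to 875 mm from the base axis. Payload 19.3 kg.
Tool frame: the origin (TCP) lies on the centre line of the jaws, within the pads' length; the fingertips stand robot.nose_length ahead of it and the grasp point (between the pads) lies 8 mm behind it (robot.nose_length is the distance from the TCP to the fingertips, in mm); z points along the fingers, y is the line along which they close (so a half turn about z gives the same grasp; the last joint's range is limited). The gripper opens to 85 mm and grips with 20 to 120 N. Pads are 22 mm wide; open, the fingers measure 114 mm over their backs; the gripper's body (76 mm by 85 mm) begins 54 mm behind the grasp point. The pads swing forward as they close: fully open they stand 13 mm farther back than shut.
Start: joints at [-1.266, 0.521, -0.036, 1.599, 0.021, 1.021, -0.113], TCP at [228.822, 581.597, 242.291] pointing down, gripper open.
Joint ranges: [-2.91, 2.91], [-0.3, 2.13], [-1.5, 1.42], [0.17, 2.43], [-1.26, 4.41], [0.16, 1.93], [-2.52, 2.52]. Speed limits (rad/s): [1.89, 1.89, 2.39, 2.39, 3.01, 3.01, 3.01].

### API

Orientations are given as [roll, pitch, yaw] about the fixed x, y, z axes, in that order (R = Rz(yaw) Ry(pitch) Rx(roll)).
In Python, from bench import robot gives the robot as it stands.
- The arm moves only by the shell command python3 shift.py [FORCE], which reads ROWS from standard input. ROWS is a JSON list of rows, 1 to 12 of them, each written [[dx, dy, dz], turn, opening]: dx, dy, dz in mm, then a turn about the tool's z in rad, then the finger opening in mm; each row shifts and turns the commanded pose from where the row before left it, along the tool's axes as they then stand; what a row does not reach is not made up. A row lasts 1/12 s, in which the tool goes at most 41.7 mm and 0.125 rad, less where a joint would pass 70% of its speed; a pose out of reach is approached as far as the arm can. The fingers move at their own pace and stop on an object; FORCE is the grip in N (left out, the last holds). Time passes only in rows, so rows that do not move let the fingers close. It prints the time, the measured TCP pose, the force, the opening and the grip force at its end. Input that does not fit is refused with a message, and nothing moves.
- robot.sense(): the state, without advancing time (a new reading comes with each control period).
- robot.snapshot(name): name is "scene" or "top" or "wrist"; returns a dict with "img" (400x640x3 uint8, red, green, blue), "fx", "fy", "cx", "cy" (pixels), "pose" (4x4, takes a point from camera to world coordinates); the wrist camera has in their place "mount" (4x4, takes a point from camera to tool coordinates, whose origin is the TCP and whose axes are the flange's). Camera axes: x right, y down, z forward; pixel columns grow to the right and rows downward; lengths in mm; the calibration is good to about 2 mm. A picture is of the moment at which its call begins: read the wrist's pose just before it. There is no depth.
- robot.finish_job(): hands the job in; it is judged then, once.
The state is a dict: "t": time; "q": joint angles; "dq": joint speeds; "joint_efforts": joint torques, N m; "tcp_pos": TCP position; "ee_rot": TCP orientation; "force": force on the tool from outside, world axes, zero at the start; "moment": the same for the moment, N m; "opening": finger opening in mm; "gripper_force": force on a finger pad.
Only numpy, scipy, OpenCV 4.12 (cv2) and the standard library are available. Lean on these libraries where they do the work, as an engineer would, in place of code of your own. Each camera call takes 0.05 s, during which the arm holds its last target. There are 200 camera calls.

## Working session

There is one attempt and no reset: what is moved stays moved. The work goes in short steps, Python scripts to look and compute and a shell command to move; the robot and the scene stay as the last step left them, time stands still between calls to the robot, and variables do not carry over. Pictures are saved under pics/ and viewed, at most 14 in all, crops included, and the job is handed in when it is done.

```bash
ls; mkdir -p pics; python3 - <<'E'
from bench import robot
import cv2
s=robot.sense(); print({k:s[k] for k in s}); print(robot.nose_length)
for n in ("scene","top"):
    r=robot.snapshot(n); cv2.imwrite(f"pics/{n}0.png",r["img"][:,:,::-1]); print(n,r["fx"],r["fy"],r["cx"],r["cy"],r["pose"])
E
```

```text
bench.py
pics
shift.py
{'t': 0.0, 'q': array([-1.26618614,  0.5220317 , -0.03633395,  1.59996716,  0.02120663,
        1.02115671, -0.11280399]), 'dq': array([-6.82865342e-04, -2.33981132e-04,  4.81266895e-04, -1.23599007e-03,
        5.83413809e-04,  7.05510962e-04,  5.37853667e-05]), 'joint_efforts': array([ 8.08545283e-04, -9.27110481e+01,  1.98025323e+00, -3.69936061e+01,
        1.78530923e-02,  8.23671377e-03, -4.82720100e-05]), 'tcp_pos': array([228.72295981, 581.2950854 , 241.72928149]), 'ee_rot': array([-3.14041828e+00,  8.78428271e-05,  2.76677697e+00]), 'force': array([-0.30942581,  0.8798278 , -0.28848027]), 'moment': array([-0.01863622, -0.03870072,  0.03432477]), 'gripper_force': 0.0, 'opening': 85.24802098009417}
11.0
scene 493.85283533012256 493.85283533012256 326.7458695082818 201.7489348528665 [[ 4.50994195e-01  6.81506317e-01 -5.76327489e-01  1.61813680e+03]
 [ 8.92416063e-01 -3.54497958e-01  2.79150083e-01 -4.48586045e+02]
 [-1.40643728e-02 -6.40218976e-01 -7.68063706e-01  1.41104595e+03]
 [ 0.00000000e+00  0.00000000e+00  0.00000000e+00  1.00000000e+00]]
top 386.3772176675237 386.3772176675237 318.4176704951768 198.4846724510902 [[ 2.47896174e-02 -9.86951518e-01  1.59098004e-01  3.29108007e+02]
 [-9.99688136e-01 -2.39931629e-02  6.92527743e-03  3.73920089e+01]
 [-3.01764874e-03 -1.59220062e-01 -9.87238505e-01  1.61217819e+03]
 [ 0.00000000e+00  0.00000000e+00  0.00000000e+00  1.00000000e+00]]
```
View pics/scene0.png

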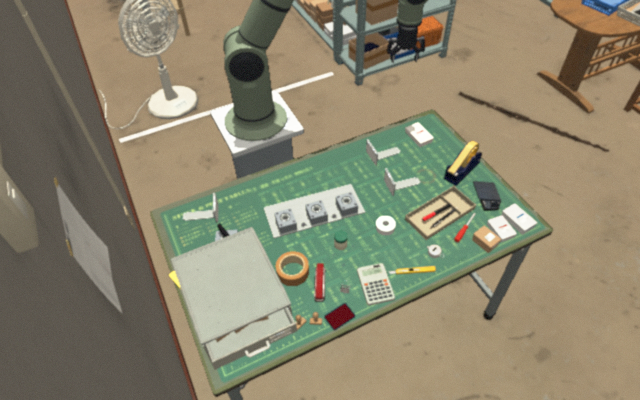

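View pics/top0.png

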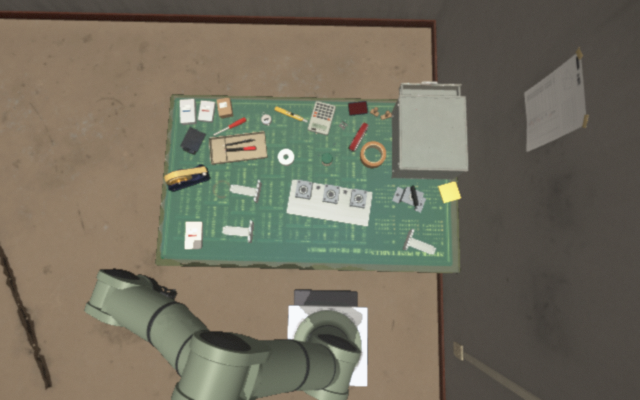

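The scene view shows three guides: at (383,150) and (402,182) on the robot's left, and at (205,213) by the stand at (222,235). The rail is at (316,208). The top view shows the same three at (245,190), (238,231) and (421,243), with the stand at (409,197).

```bash
python3 - <<'E'
import cv2
im=cv2.imread("pics/top0.png"); c=im[165:265,215:455]; cv2.imwrite("pics/topc.png",cv2.resize(c,None,fx=3.33,fy=3.33,interpolation=cv2.INTER_CUBIC))
E
cat > h.py <<'E'
import numpy as np
from bench import robot
from scipy.spatial.transform import Rotation as R
def ray(r,u,v,P=None):
    P=r["pose"] if P is None else P
    d=P[:3,:3]@np.array([(u-r["cx"])/r["fx"],(v-r["cy"])/r["fy"],1.]); return P[:3,3],d
def atz(r,u,v,z,P=None):
    o,d=ray(r,u,v,P); return o+d*(z-o[2])/d[2]
def tri(rays):
    A=np.zeros((3,3));b=np.zeros(3)
    for o,d in rays:
        d=d/np.linalg.norm(d);M=np.eye(3)-np.outer(d,d);A+=M;b+=M@o
    return np.linalg.solve(A,b)
def tool():
    s=robot.sense();T=np.eye(4);T[:3,:3]=R.from_euler("xyz",s["ee_rot"]).as_matrix();T[:3,3]=s["tcp_pos"];return T
def wrist(name):
    import cv2,pickle
    T=tool();r=robot.snapshot("wrist");r["pose"]=T@r["mount"];cv2.imwrite(f"pics/{name}.png",r["img"][:,:,::-1]);pickle.dump(r,open(f"pics/{name}.pkl","wb"));return r
def proj(r,p):
    P=r["pose"];c=P[:3,:3].T@(np.asarray(p,float)-P[:3,3]);return np.array([r["fx"]*c[0]/c[2]+r["cx"],r["fy"]*c[1]/c[2]+r["cy"]])
def delta(x,y,z,yaw):
    """tool-axis shift and turn to reach target TCP xyz, tool pointing down, tool-x heading yaw (mod pi)"""
    T=tool();d=T[:3,:3].T@(np.array([x,y,z])-T[:3,3]);h=np.arctan2(T[1,0],T[0,0])
    a=(-(yaw-h)+np.pi/2)%np.pi-np.pi/2
    return np.round(d,1),round(a,3),"h",round(h,3)
E
```

View pics/topc.png

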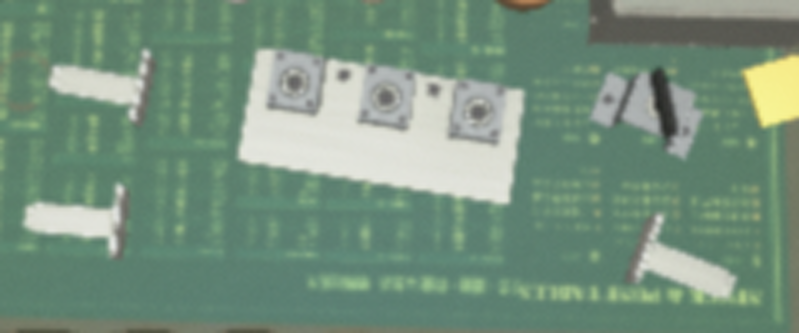

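Enlarged top view: rail plate corners are at (258,50), (522,90), (510,203), (238,160), and screws at (295,82), (386,97), (477,112). The guides' tongue tips are at (50,78), (27,216) and (733,283), and their plates at (143,87), (120,220) and (645,248). The key bar runs (657,70)–(668,135).

```bash
python3 - <<'E'
from h import *
r=robot.snapshot("top"); s=robot.snapshot("scene")
f=lambda x,y:(215+x/3.33,165+y/3.33)
for n,x,y,z in [("c1",258,50,8),("c2",522,90,8),("c3",510,203,8),("c4",238,160,8),("sL",295,82,48),("sM",386,97,48),("sR",477,112,48),
 ("Atip",50,78,3),("Apl_a",148,52,70),("Apl_b",139,122,70),("Btip",27,216,3),("Bpl_a",123,187,70),("Bpl_b",119,256,70),("Ctip",735,284,3),("Cpl_a",658,215,70),("Cpl_b",633,280,70),("k_a",657,70,104),("k_b",668,138,104)]:
    p=atz(r,*f(x,y),z); print(n,p.round(0),"scene px",proj(s,p).round(0))
w=wrist("w0"); print(w["fx"],w["cx"],w["cy"],w["mount"].round(3))
E
```

```text
c1 [664. 161.   8.] scene px [363. 211.]
c2 [ 621. -175.    8.] scene px [274. 236.]
c3 [ 477. -161.    8.] scene px [262. 207.]
c4 [523. 181.   8.] scene px [350. 183.]
sL [617. 110.  48.] scene px [345. 200.]
sM [601.  -3.  48.] scene px [315. 208.]
sR [ 585. -115.   48.] scene px [284. 216.]
Atip [623. 424.   3.] scene px [418. 179.]
Apl_a [646. 290.  70.] scene px [393. 184.]
Apl_b [559. 297.  70.] scene px [382. 168.]
Btip [446. 442.   3.] scene px [397. 149.]
Bpl_a [479. 312.  70.] scene px [375. 153.]
Bpl_b [397. 313.  70.] scene px [364. 140.]
Ctip [ 384. -440.    3.] scene px [181. 218.]
Cpl_a [ 461. -330.   70.] scene px [213. 210.]
Cpl_b [ 383. -300.   70.] scene px [215. 192.]
k_a [ 631. -324.  104.] scene px [230. 239.]
k_b [ 550. -335.  104.] scene px [218. 222.]
320.568771781839 313.0656632217605 195.35575343620786 [[-1.00000e-03 -9.59000e-01 -2.82000e-01  7.29120e+01]
 [ 1.00000e+00 -2.00000e-03  1.00000e-03 -6.97000e-01]
 [-2.00000e-03 -2.82000e-01  9.59000e-01 -1.31034e+02]
 [ 0.00000e+00  0.00000e+00  0.00000e+00  1.00000e+00]]
```

```bash
python3 - <<'E'
from h import *
print(delta(480,330,240,3.08)); print(robot.sense()["q"].round(2))
E
```

```text
(array([-325.8, -142.1,    2.1]), np.float64(-0.313), 'h', np.float64(2.767))
[-1.27  0.52 -0.04  1.6   0.02  1.02 -0.11]
```

```bash
echo '[[[-28,-12,0],0,85],[[-28,-12,0],0,85],[[-28,-12,0],0,85],[[-28,-12,0],0,85],[[-28,-12,0],0,85],[[-28,-12,0],0,85],[[-28,-12,0],0,85],[[-28,-12,0],0,85],[[-28,-12,0],0,85],[[-28,-12,0],0,85],[[-28,-12,0],0,85],[[-18,-10,0],0,85]]' | python3 shift.py 40; python3 -c "
from h import *
wrist('w1a')"; echo '[[[0,0,0],-0.11,85],[[0,0,0],-0.11,85],[[0,0,0],-0.093,85],[[0,0,40],0,85],[[0,0,0],0,85],[[0,0,0],0,85]]' | python3 shift.py; python3 -c "
from h import *
wrist('w1');print(delta(480,330,240,3.08),robot.sense()['q'])"
```

```text
t: 1.25
tcp_pos: [482.3, 327.7, 242.3]
ee_rot: [-3.141, 0.001, 2.765]
force: [0.0, -0.1, -0.1]
opening: 84.8
gripper_force: 0.0
t: 1.8
tcp_pos: [479.4, 329.6, 201.5]
ee_rot: [-3.139, -0.002, 3.079]
force: [0.2, -0.8, 0.5]
opening: 84.9
gripper_force: 0.0
(array([  0.1,  -0.2, -37.1]), np.float64(-0.001), 'h', np.float64(3.079)) [-0.66978063  0.4993192  -0.04812533  1.75278473  0.02963912  0.89111388
  0.77767222]
```

View pics/w1.png

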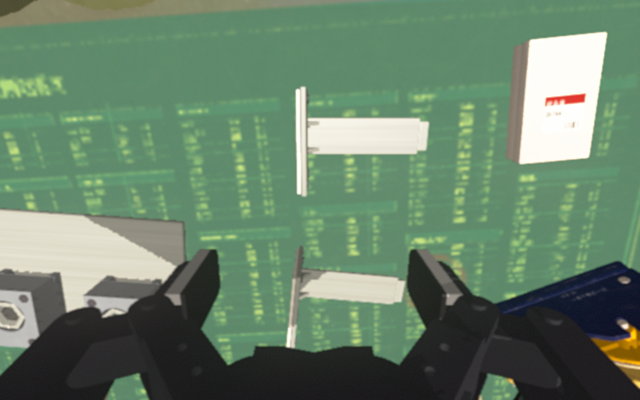

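Wrist view: guide B has its plate at (302,88–195) and tongue end at (428,135). Guide A has its plate at (295,247–345) and tongue end at (403,290). I'll enlarge two views for triangulation.

```bash
python3 - <<'E'
import cv2,numpy as np
from h import *
import pickle
a=pickle.load(open("pics/w1a.pkl","rb"))
for p in [(438,313,70),(446,442,3),(602,293,70),(623,424,3)]: print(proj(a,p))
im=cv2.imread("pics/w1.png")[75:275,285:440]; 
im2=cv2.imread("pics/w1a.png")
cv2.imwrite("pics/w1c.png",cv2.resize(im,None,fx=3,fy=3,interpolation=cv2.INTER_CUBIC))
c=proj(a,(440,370,30)).astype(int); y0,x0=max(c[1]-100,0),max(c[0]-77,0); print("w1a crop origin",x0,y0)
im2=im2[y0:y0+200,x0:x0+110]
cv2.imwrite("pics/cmp.png",np.hstack([cv2.resize(im,None,fx=3,fy=3,interpolation=cv2.INTER_CUBIC),cv2.resize(im2,None,fx=3,fy=3,interpolation=cv2.INTER_CUBIC)]))
E
```

```text
[281.56285072 142.19880512]
[397.30060342  98.09289028]
[324.49903566 290.86053876]
[425.87087028 240.38292724]
w1a crop origin 259 18
```

View pics/cmp.png

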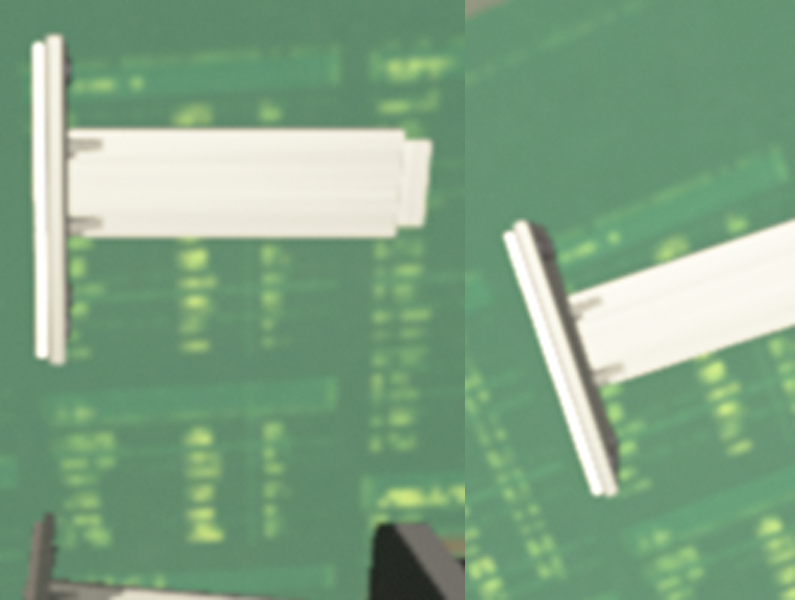

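```bash
cat > g.py <<'E'
import pickle
from h import *
w=lambda n:pickle.load(open(f"pics/{n}.pkl","rb"))
E
python3 - <<'E'
from g import *
b=w("w1");a=w("w1a")
L=lambda x,y:(285+x/3,75+y/3); M=lambda x,y:(259+(x-465)/3,18+y/3)
for p,q in [((55,36),(521,222)),((58,362),(611,493))]:
    print(tri([ray(b,*L(*p)),ray(a,*M(*q))]), atz(b,*L(*p),70))
print("tip",atz(b,*L(428,184),6))
print("A tip",atz(b,403,290,6),"A plate",atz(b,299,248,70),atz(b,294,346,70))
E
```

```text
[395.02147506 326.94355778  63.6867838 ] [395.30039746 327.10961414  70.        ]
[482.41831676 321.65610568  72.75719418] [483.13392537 321.60789154  70.        ]
tip [447.49449371 447.03464066   6.        ]
A tip [622.94177334 424.83573942   6.        ] A plate [531.61677672 313.34538857  70.        ] [637.12669636 300.34354865  70.        ]
```

```bash
python3 -c "
from h import *
print(delta(439.2,324.4,40,3.079))"
```

```text
(array([ 40.3,  -8.2, 162.9]), np.float64(0.0), 'h', np.float64(3.079))
```

```bash
echo '[[[20,-4,0],0,85],[[20,-4,40],0,85],[[0,0,40],0,85],[[0,0,40],0,85],[[0,0,30],0,85],[[0,0,13],0,85],[[0,0,0],0,85],[[0,0,0],0,0],[[0,0,0],0,0],[[0,0,0],0,0],[[0,0,0],0,0],[[0,0,0],0,0]]' | python3 shift.py 80; echo '[[[0,0,0],0,0],[[0,0,0],0,0],[[0,0,-30],0,0],[[0,0,-40],0,0],[[0,0,-10],0,0],[[0,0,0],0,0]]' | python3 shift.py; python3 -c "
from h import *
wrist('w2');print(delta(430,60,120,1.43))"
```

```text
t: 2.85
tcp_pos: [441.6, 325.1, 43.2]
ee_rot: [3.141, 0.001, 3.08]
force: [0.2, -0.3, -0.3]
opening: 25.0
gripper_force: 0.0
t: 3.35
tcp_pos: [442.5, 325.7, 125.1]
ee_rot: [3.138, 0.003, 3.079]
force: [0.4, 1.0, -3.4]
opening: 7.2
gripper_force: 78.9
(array([  -4.7, -265.4,    2.8]), np.float64(-1.492), 'h', np.float64(3.08))
```

```bash
echo '[[[0,-25,0],0.03,0],[[0,-30,0],0,0],[[0,-30,0],0,0],[[0,-30,0],0,0],[[0,-30,0],0,0],[[0,-30,0],0,0],[[0,-30,0],0,0],[[0,-30,0],0,0],[[0,-30,0],0,0],[[0,0,0],0.12,0],[[0,0,0],0.12,0],[[0,0,0],0.12,0]]' | python3 shift.py; echo '[[[0,0,0],0.12,0],[[0,0,0],0.12,0],[[0,0,0],0.12,0],[[0,0,0],0.12,0],[[0,0,0],0.12,0],[[0,0,0],0.12,0],[[0,0,0],0.12,0],[[0,0,0],0.12,0],[[0,0,0],0.12,0],[[0,0,0],0.12,0],[[0,0,0],0.06,0],[[0,0,0],0,0]]' | python3 shift.py; python3 -c "
from h import *
r=wrist('w3');print(robot.sense()['q'].round(2),delta(440,20,60,1.43), delta(430,60,120,1.43))"
```

```text
t: 4.4
tcp_pos: [417.0, 59.8, 121.1]
ee_rot: [-3.14, -0.001, 2.682]
force: [-0.3, 0.2, -2.4]
opening: 7.2
gripper_force: 79.2
t: 5.4
tcp_pos: [417.0, 60.6, 121.1]
ee_rot: [-3.14, 0.002, 1.427]
force: [0.6, -0.8, -1.2]
opening: 7.3
gripper_force: 79.2
[-0.59  0.45  0.39  2.23 -0.34  0.52 -0.08] (array([-37. ,  28.5,  61.3]), np.float64(0.001), 'h', np.float64(1.431)) (array([ 1.1, 12.9,  1.3]), np.float64(0.001), 'h', np.float64(1.431))
```

View pics/w3.png

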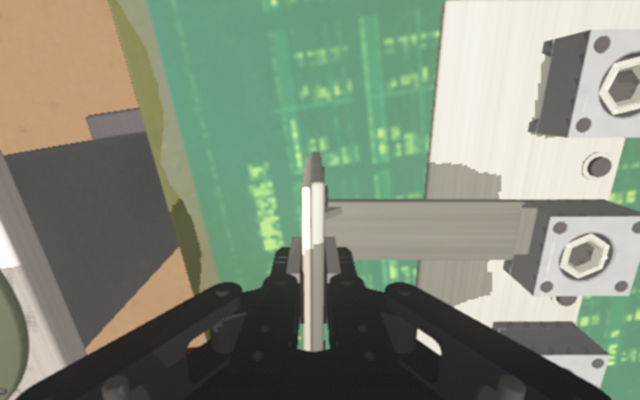

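Held guide: the tongue runs right to its tip at (537,208–258). Two block screws are visible at about (624,90) and (585,256).

```bash
python3 - <<'E'
from g import *
import cv2
r=w("w3");b=w("w1")
for n,p in (("L?",(624,90)),("M?",(585,256))): print(n,atz(r,*p,46))
print("w1 view", atz(b,10,316,46),atz(b,115,325,46))
T=np.linalg.inv(r["mount"])
# tongue in tool frame at underside z ~ +43
P=r["mount"]
for p in [(537,208),(533,258),(340,200),(340,262)]:
    print("tool frame",p,atz(r,*p,37,P))
z=np.vstack([np.hstack([np.full((200,0,3),0)])]) if 0 else None
im=cv2.imread("pics/w3.png"); cv2.imwrite("pics/w3c.png",cv2.resize(im[20:300,420:640],None,fx=2.1,fy=2.1,interpolation=cv2.INTER_CUBIC))
E
```

```text
L? [614.44645256 110.57529541  46.        ]
M? [ 6.01333933e+02 -4.61180173e-01  4.60000000e+01]
w1 view [601.49669793   3.46100399  46.        ] [619.4606651  110.60600856  46.        ]
tool frame (537, 208) [ 14.84377122 122.45658554  37.        ]
tool frame (533, 258) [-15.69019782 126.10032875  37.        ]
tool frame (340, 200) [19.58742421 13.55102553 37.        ]
tool frame (340, 262) [-18.1585397   14.39324498  37.        ]
```

View pics/w3c.png

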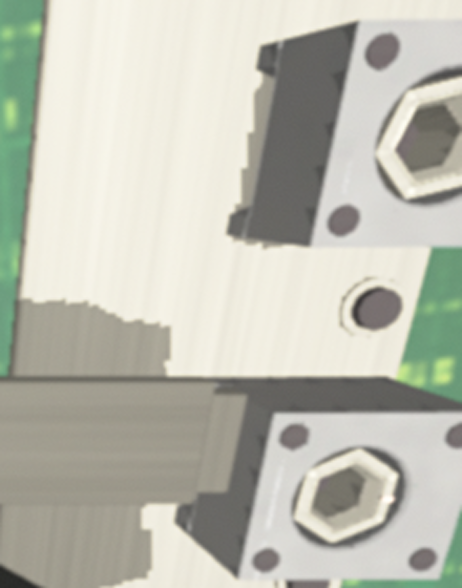

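```bash
python3 -c "
from h import *
print(delta(440.9,21.6,60,1.431))"; echo '[[[-19,14,0],0,0],[[-19,14,0],0,0],[[0,0,20],0,0],[[0,0,20],0,0],[[0,0,15],0,0],[[0,0,0],0,0],[[0,0,0],0,0]]' | python3 shift.py;  echo '[[[0,0,2],0,0],[[0,0,2],0,0],[[0,0,0],0,0]]' | python3 shift.py;echo '[[[0,0,2],0,0],[[0,0,0],0,0]]' | python3 shift.py; echo '[[[0,0,2],0,0],[[0,0,0],0,0]]' | python3 shift.py; python3 -c "
from h import *
wrist('w4');print(delta(440.9,21.6,60,1.431))"
```

```text
(array([-35.3,  29.1,  61.3]), np.float64(0.0), 'h', np.float64(1.431))
t: 6.03
tcp_pos: [439.4, 18.9, 66.7]
ee_rot: [-3.14, 0.001, 1.431]
force: [0.5, 0.2, -2.2]
opening: 7.1
gripper_force: 79.1
t: 6.28
tcp_pos: [440.3, 19.5, 63.5]
ee_rot: [3.141, -0.0, 1.431]
force: [0.8, 0.2, -4.1]
opening: 6.9
gripper_force: 79.1
t: 6.45
tcp_pos: [440.2, 19.4, 61.3]
ee_rot: [3.141, -0.0, 1.43]
force: [0.5, 0.5, -2.5]
opening: 6.7
gripper_force: 79.1
t: 6.62
tcp_pos: [440.0, 19.3, 59.0]
ee_rot: [-3.142, 0.0, 1.43]
force: [-0.5, 0.3, -3.3]
opening: 7.4
gripper_force: 79.1
(array([ 2.4,  0.6, -0.9]), np.float64(-0.001), 'h', np.float64(1.43))
```

```bash
echo '[[[2,0,3],0,0],[[0,0,2],0,0],[[0,0,0],0,0]]' | python3 shift.py;  for i in 1 ; do echo '[[[0,0,1],0,0],[[0,0,0],0,0]]' | python3 shift.py; echo '[[[0,0,1],0,0],[[0,0,0],0,0]]' | python3 shift.py; echo '[[[0,0,1],0,0],[[0,0,0],0,0]]' | python3 shift.py; echo '[[[0,0,1],0,0],[[0,0,0],0,0]]' | python3 shift.py; done | grep -E "tcp|force: \["; python3 -c "
from h import *
wrist('w5')"
```

```text
t: 6.92
tcp_pos: [440.2, 21.4, 53.8]
ee_rot: [-3.141, 0.0, 1.43]
force: [-1.4, -1.3, -3.0]
opening: 7.1
gripper_force: 79.2
tcp_pos: [440.3, 21.2, 53.0]
force: [-0.3, 0.3, -2.5]
tcp_pos: [440.3, 21.2, 52.1]
force: [0.5, -0.1, -2.9]
tcp_pos: [440.3, 21.3, 51.1]
force: [0.2, -0.1, -2.4]
tcp_pos: [440.2, 21.3, 50.3]
force: [-4.4, 0.1, 12.1]
```

View pics/w5.png

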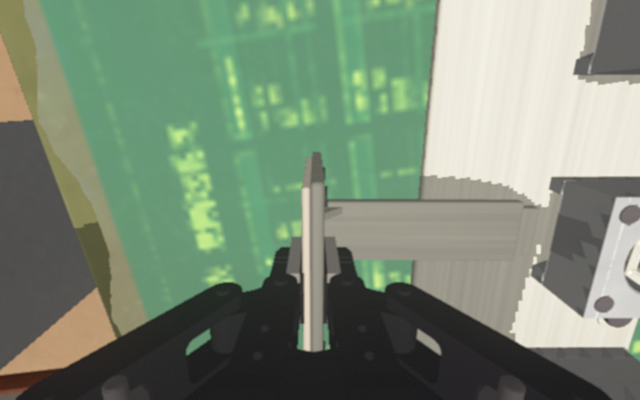

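The tongue has touched the base plate at TCP z 50.6 and lies in line with the middle mouth: tongue rows 200–260, block foot rows 185–275. Now I'll slide it in.

```bash
(echo '[[[0,0,-0.6],0,0],[[0,5,0],0,0],[[0,5,0],0,0],[[0,5,0],0,0],[[0,0,0],0,0]]' | python3 shift.py; echo '[[[0,5,0],0,0],[[0,5,0],0,0],[[0,5,0],0,0],[[0,0,0],0,0]]' | python3 shift.py; echo '[[[0,5,0],0,0],[[0,5,0],0,0],[[0,5,0],0,0],[[0,5,0],0,0],[[0,0,0],0,0]]' | python3 shift.py)| grep -E "tcp|force: \[|open"
```

```text
tcp_pos: [456.5, 19.0, 50.8]
force: [0.9, -0.1, -1.2]
opening: 7.2
tcp_pos: [471.0, 16.9, 50.8]
force: [1.1, 0.4, -1.0]
opening: 7.4
tcp_pos: [490.8, 14.1, 50.8]
force: [2.7, -1.3, 1.7]
opening: 7.1
```

```bash
(echo '[[[0,5,0],0,0],[[0,5,0],0,0],[[0,4,0],0,0],[[0,0,0],0,0]]' | python3 shift.py; echo '[[[0,2,0],0,0],[[0,0,0],0,0]]' | python3 shift.py; echo '[[[0,2,0],0,0],[[0,0,0],0,0]]' | python3 shift.py;echo '[[[0,1,0],0,0],[[0,0,0],0,0]]' | python3 shift.py;echo '[[[0,1,0],0,0],[[0,0,0],0,0]]' | python3 shift.py)| grep -E "tcp|force: \[|open"
```

```text
tcp_pos: [504.4, 12.2, 50.8]
force: [2.1, 0.3, 2.1]
opening: 7.3
tcp_pos: [505.5, 12.0, 50.8]
force: [-2.3, 0.1, 5.9]
opening: 7.2
tcp_pos: [507.4, 11.7, 50.8]
force: [-1.8, 0.5, 6.2]
opening: 7.3
tcp_pos: [508.2, 11.6, 50.8]
force: [-3.6, 0.3, 7.2]
opening: 7.3
tcp_pos: [509.2, 11.5, 50.8]
force: [-3.6, 0.3, 8.0]
opening: 7.0
```

```bash
(echo '[[[0,1,0],0,0],[[0,0,0],0,0]]' | python3 shift.py; echo '[[[0,1,0],0,0],[[0,0,0],0,0]]' | python3 shift.py;echo '[[[0,1,0],0,0],[[0,0,0],0,0]]' | python3 shift.py;echo '[[[0,1,0],0,0],[[0,0,0],0,0]]' | python3 shift.py)| grep -E "tcp|force: \["
```

```text
tcp_pos: [510.2, 11.3, 50.8]
force: [-3.7, 0.9, 6.3]
tcp_pos: [510.8, 11.2, 50.8]
force: [-6.7, 0.7, 10.4]
tcp_pos: [510.8, 11.2, 50.8]
force: [-13.2, 1.8, 17.1]
tcp_pos: [510.9, 11.2, 50.8]
force: [-20.3, 2.6, 26.0]
```

```bash
echo '[[[0,-2.5,0],0,0],[[0,0,0],0,40],[[0,0,0],0,40],[[0,0,0],0,40],[[0,0,-15],0,40],[[0,0,-35],0,40],[[0,0,-40],0,40],[[0,0,-40],0,40],[[0,0,-20],0,85],[[0,0,0],0,85]]' | python3 shift.py; python3 -c "
from h import *
wrist('w6')"; echo '[[[35,8,0],0,85],[[35,8,0],0,85],[[35,8,0],0,85],[[35,8,0],0,85],[[35,8,0],0,85],[[35,8,0],0,85],[[35,8,0],0,85],[[35,8,0],0,85],[[33,10,0],0,85],[[0,0,0],-0.12,85],[[0,0,0],-0.12,85],[[0,0,0],-0.12,85]]' | python3 shift.py; echo '[[[0,0,0],-0.12,85],[[0,0,0],-0.12,85],[[0,0,0],-0.12,85],[[0,0,0],-0.12,85],[[0,0,0],-0.12,85],[[0,0,0],-0.12,85],[[0,0,0],-0.12,85],[[0,0,0],-0.12,85],[[0,0,0],-0.12,85],[[0,0,0],-0.12,85],[[0,0,0],-0.03,85],[[0,0,0],0,85]]' | python3 shift.py; python3 -c "
from h import *
wrist('w7')
import cv2,numpy as np
a=cv2.imread('pics/w6.png');b=cv2.imread('pics/w7.png');cv2.imwrite('pics/w67.png',np.vstack([a[:,:],b])[:, :][:800] if 0 else cv2.resize(np.hstack([a[0:400,160:640],b[0:300].repeat(1,0) if 0 else b[0:400,200:520]]),(800,400)))"
```

```text
t: 11.3
tcp_pos: [513.1, 11.2, 205.0]
ee_rot: [3.135, -0.002, 1.43]
force: [0.9, 1.5, 0.5]
opening: 63.3
gripper_force: 0.0
t: 12.35
tcp_pos: [628.0, 311.1, 198.5]
ee_rot: [-3.139, 0.001, 1.796]
force: [0.4, -0.3, -0.3]
opening: 85.2
gripper_force: 0.0
t: 13.35
tcp_pos: [628.1, 310.4, 199.2]
ee_rot: [-3.141, -0.002, 3.021]
force: [-0.0, 0.1, 0.3]
opening: 85.4
gripper_force: 0.0
```

View pics/w67.png

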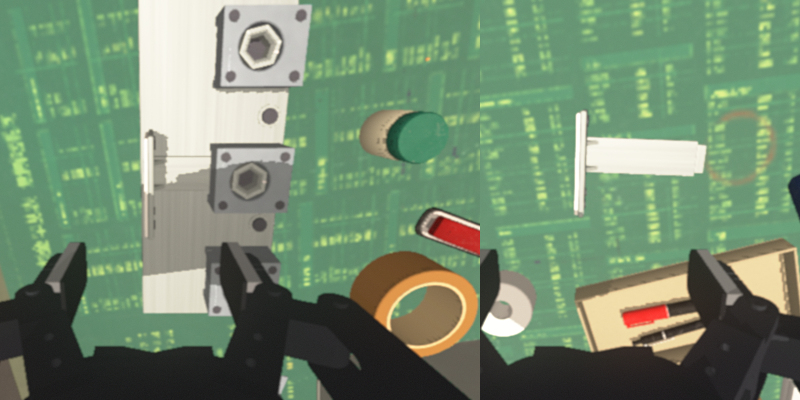

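Left half: guide B is home in the middle block (plate at w6 u≈309, v 130–235), with screws at w6 (421,47) left and (410,181) middle. Right half: guide A's plate top runs w7 (303,110)–(300,214), with its tip at (425,160).

```bash
cat >> g.py <<'E'
import cv2
def guide(n,c,thr=170,roi=90):
    """T-shape of a guide by brightness near pixel c: tongue axis by columns"""
    r=w(n); im=r["img"].astype(int); m=((im.min(2)>thr)).astype(np.uint8)
    k,lab,st,ce=cv2.connectedComponentsWithStats(m)
    l=lab[c[1],c[0]]; return r,lab==l,st[l]
E
python3 - <<'E'
from g import *
r,m,st=guide("w7",(360,157)); print(st)
for u in range(298,432,6):
    v=np.where(m[:,u])[0]; print(u,(v.min(),v.max()) if len(v) else None,end="; ")
print()
for v in (108,110,112,114,116,125,135,180,190,200,208,210,212,214,216):
    u=np.where(m[v,280:330])[0]; print(v,(u.min()+280,u.max()+280) if len(u) else None,end="; ")
for p in [(303,110),(300,214)]: print(atz(r,*p,70))
print(atz(r,425,160,6)); 
q=w("w6")
for p in [(421,47),(410,181)]: print(atz(q,*p,46))
E
```

```text
[ 294  111  132  104 5038]
298 (np.int64(113), np.int64(210)); 304 (np.int64(111), np.int64(179)); 310 (np.int64(137), np.int64(171)); 316 (np.int64(137), np.int64(171)); 322 (np.int64(138), np.int64(172)); 328 (np.int64(138), np.int64(172)); 334 (np.int64(138), np.int64(172)); 340 (np.int64(138), np.int64(172)); 346 (np.int64(139), np.int64(173)); 352 (np.int64(139), np.int64(173)); 358 (np.int64(139), np.int64(173)); 364 (np.int64(139), np.int64(173)); 370 (np.int64(140), np.int64(174)); 376 (np.int64(140), np.int64(174)); 382 (np.int64(140), np.int64(174)); 388 (np.int64(140), np.int64(174)); 394 (np.int64(141), np.int64(174)); 400 (np.int64(141), np.int64(174)); 406 (np.int64(141), np.int64(175)); 412 (np.int64(141), np.int64(175)); 418 (np.int64(144), np.int64(172)); 424 (np.int64(145), np.int64(160)); 430 None; 
108 None; 110 None; 112 (np.int64(301), np.int64(305)); 114 (np.int64(296), np.int64(305)); 116 (np.int64(296), np.int64(305)); 125 (np.int64(296), np.int64(305)); 135 (np.int64(296), np.int64(305)); 180 (np.int64(295), np.int64(303)); 190 (np.int64(294), np.int64(303)); 200 (np.int64(294), np.int64(303)); 208 (np.int64(294), np.int64(303)); 210 (np.int64(294), np.int64(303)); 212 (np.int64(295), np.int64(302)); 214 (np.int64(295), np.int64(296)); 216 None; [561.14066938 310.4573832   70.        ]
[646.61673073 296.62899557  70.        ]
[626.55609664 425.71004778   6.        ]
[618.04565169 112.63139065  46.        ]
[602.27837037  -0.91920249  46.        ]
```

```bash
python3 - <<'E'
from g import *
r=w("w7");a,b=atz(r,328,155,6),atz(r,412,158,6);print(a,b,np.arctan2(*(b-a)[1::-1]))
print(delta(604.8,303,42,2.982))
E
```

```text
[609.39447155 327.8967239    6.        ] [622.87412527 412.5947646    6.        ] 1.4129704118902384
(array([ 22. , -10.2, 157.4]), np.float64(0.036), 'h', np.float64(3.018))
```

```bash
echo '[[[22,-10,0],0.036,85],[[0,0,40],0,85],[[0,0,40],0,85],[[0,0,40],0,85],[[0,0,26],0,85],[[0,0,11],0,85],[[0,0,0],0,85],[[0,0,0],0,0],[[0,0,0],0,0],[[0,0,0],0,0],[[0,0,0],0,0],[[0,0,0],0,0]]' | python3 shift.py 80; echo '[[[0,0,0],0,0],[[0,0,0],0,0],[[0,0,0],0,0]]' | python3 shift.py; echo '[[[0,0,-30],0,0],[[0,0,-40],0,0],[[0,0,-10],0,0],[[0,0,0],0,0],[[0,0,0],0,0]]' | python3 shift.py; python3 -c "
from h import *
print(delta(470,170,120,1.432))"
```

```text
t: 14.4
tcp_pos: [605.8, 303.7, 44.9]
ee_rot: [3.141, 0.001, 2.984]
force: [0.4, -0.1, 0.4]
opening: 25.1
gripper_force: 0.0
t: 14.65
tcp_pos: [605.7, 303.6, 44.5]
ee_rot: [3.141, 0.001, 2.984]
force: [-1.4, -0.5, 6.4]
opening: 7.0
gripper_force: 78.9
t: 15.07
tcp_pos: [605.4, 303.5, 124.2]
ee_rot: [3.141, 0.001, 2.984]
force: [-0.1, 0.2, -3.0]
opening: 7.1
gripper_force: 78.5
(array([ 112.8, -153.2,    4. ]), np.float64(1.552), 'h', np.float64(2.984))
```

```bash
echo '[[[17,-27,0],0,0],[[17,-27,0],0,0],[[17,-27,0],0,0],[[17,-27,0],0,0],[[17,-27,0],0,0],[[17,-27,0],0,0],[[17,-27,0],0,0],[[0,0,0],0.12,0],[[0,0,0],0.12,0],[[0,0,0],0.12,0],[[0,0,0],0.12,0],[[0,0,0],0.12,0]]' | python3 shift.py; echo '[[[0,0,0],0.12,0],[[0,0,0],0.12,0],[[0,0,0],0.12,0],[[0,0,0],0.12,0],[[0,0,0],0.12,0],[[0,0,0],0.12,0],[[0,0,0],0.12,0],[[0,0,0],0.112,0],[[0,0,20],0,0],[[0,0,20],0,0],[[0,0,0],0,0]]' | python3 shift.py; python3 -c "
from g import *
wrist('w8');print(robot.sense()['q'].round(2),delta(458.1,135.1,60,1.432))
r,m,st=guide('w8',(400,230),90)
P=r['mount']; print(st)
"
```

```text
t: 16.07
tcp_pos: [457.4, 135.2, 122.8]
ee_rot: [-3.14, -0.001, 2.378]
force: [-0.0, 0.3, -2.0]
opening: 6.7
gripper_force: 78.8
t: 16.98
tcp_pos: [456.1, 134.9, 80.5]
ee_rot: [-3.137, 0.003, 1.432]
force: [-0.7, -0.7, -2.5]
opening: 7.4
gripper_force: 78.8
[-0.69  0.59  0.37  2.12 -0.43  0.51 -0.13] (array([ 0.6,  1.4, 22. ]), np.float64(-0.0), 'h', np.float64(1.432))
[     0      0    640    400 187607]
```

```bash
python3 - <<'E'
from g import *
for n in ("w3","w8"):
    g=cv2.cvtColor(w(n)["img"],cv2.COLOR_RGB2GRAY).astype(int)
    for u in (360,390,):
        c=g[180:290,u-3:u+4].mean(1); d=np.abs(c[3:]-c[:-3]); i=np.argsort(-d)[:8]; print(n,u,sorted((i+181).tolist()), d[i].round().tolist())
E
(echo '[[[0.5,1,15],0,0],[[0,0,8],0,0],[[0,0,0],0,0]]' | python3 shift.py; echo '[[[0,0,2],0,0],[[0,0,0],0,0]]' | python3 shift.py; echo '[[[0,0,1],0,0],[[0,0,0],0,0]]' | python3 shift.py; echo '[[[0,0,1],0,0],[[0,0,0],0,0]]' | python3 shift.py)| grep -E "tcp|force: \["
```

```text
w3 360 [197, 198, 201, 202, 276, 277, 278, 279] [56.0, 53.0, 53.0, 46.0, 43.0, 40.0, 37.0, 34.0]
w3 390 [198, 201, 202, 281, 282, 283, 284, 285] [90.0, 74.0, 72.0, 54.0, 46.0, 43.0, 37.0, 37.0]
w8 360 [201, 202, 205, 206, 275, 276, 277, 278] [58.0, 49.0, 48.0, 46.0, 41.0, 40.0, 35.0, 29.0]
w8 390 [201, 202, 204, 205, 281, 282, 283, 284] [74.0, 63.0, 58.0, 48.0, 44.0, 42.0, 37.0, 35.0]
tcp_pos: [458.6, 135.5, 60.0]
force: [-0.6, 0.1, -2.8]
tcp_pos: [459.2, 135.8, 59.1]
force: [-0.4, 0.3, -2.4]
tcp_pos: [459.3, 136.0, 58.1]
force: [0.0, 0.0, -3.0]
tcp_pos: [459.2, 135.9, 56.9]
force: [0.5, -0.7, -2.5]
```

```bash
(echo '[[[0.8,0,2],0,0],[[0,0,1],0,0],[[0,0,0],0,0]]' | python3 shift.py; echo '[[[0,0,1],0,0],[[0,0,0],0,0]]' | python3 shift.py; echo '[[[0,0,0.7],0,0],[[0,0,0],0,0]]' | python3 shift.py; echo '[[[0,0,0.7],0,0],[[0,0,0],0,0]]' | python3 shift.py)| grep -E "tcp|force: \["
```

```text
tcp_pos: [459.2, 136.7, 53.6]
force: [0.0, 0.8, -1.8]
tcp_pos: [459.3, 136.6, 52.6]
force: [-0.3, 0.2, -1.5]
tcp_pos: [459.2, 136.7, 52.2]
force: [-3.0, 0.2, 5.4]
tcp_pos: [459.0, 136.8, 51.9]
force: [-8.4, -0.1, 20.2]
```

```bash
(echo '[[[0,0,-1],0,0],[[0,5,0],0,0],[[0,5,0],0,0],[[0,5,0],0,0],[[0,0,0],0,0]]' | python3 shift.py; echo '[[[0,5,0],0,0],[[0,5,0],0,0],[[0,5,0],0,0],[[0,0,0],0,0]]' | python3 shift.py; echo '[[[0,5,0],0,0],[[0,5,0],0,0],[[0,5,0],0,0],[[0,5,0],0,0],[[0,0,0],0,0]]' | python3 shift.py;echo '[[[0,5,0],0,0],[[0,5,0],0,0],[[0,3,0],0,0],[[0,0,0],0,0]]' | python3 shift.py)| grep -E "tcp|force: \[|open"
```

```text
tcp_pos: [475.4, 134.4, 52.4]
force: [0.3, -1.3, 0.7]
opening: 7.5
tcp_pos: [489.8, 132.3, 52.4]
force: [1.9, 0.4, 0.6]
opening: 6.9
tcp_pos: [509.5, 129.7, 52.4]
force: [1.2, -0.5, 3.3]
opening: 6.9
tcp_pos: [521.9, 127.9, 52.4]
force: [1.2, -0.4, 4.1]
opening: 7.1
```

```bash
(echo '[[[0,2,0],0,0],[[0,1,0],0,0],[[0,0,0],0,0]]' | python3 shift.py; echo '[[[0,1,0],0,0],[[0,0,0],0,0]]' | python3 shift.py;echo '[[[0,1,0],0,0],[[0,0,0],0,0]]' | python3 shift.py;echo '[[[0,1,0],0,0],[[0,0,0],0,0]]' | python3 shift.py)| grep -E "tcp|force: \["
```

```text
tcp_pos: [524.3, 127.6, 52.5]
force: [-3.7, 1.0, 7.2]
tcp_pos: [525.1, 127.5, 52.4]
force: [-4.6, 1.3, 7.9]
tcp_pos: [526.1, 127.4, 52.5]
force: [-3.2, 0.3, 8.7]
tcp_pos: [526.9, 127.3, 52.4]
force: [-6.4, 1.6, 9.7]
```

```bash
(echo '[[[0,1,0],0,0],[[0,0,0],0,0]]' | python3 shift.py; echo '[[[0,1,0],0,0],[[0,0,0],0,0]]' | python3 shift.py;echo '[[[0,1,0],0,0],[[0,0,0],0,0]]' | python3 shift.py)| grep -E "tcp|force: \["
```

```text
tcp_pos: [526.9, 127.2, 52.4]
force: [-13.4, 1.5, 18.4]
tcp_pos: [526.9, 127.3, 52.4]
force: [-20.2, 1.9, 26.0]
tcp_pos: [526.9, 127.2, 52.4]
force: [-28.2, 2.9, 32.6]
```

```bash
echo '[[[0,-3.5,0],0,0],[[0,0,0],0,40],[[0,0,0],0,40],[[0,0,0],0,40],[[0,0,-15],0,40],[[0,0,-35],0,40],[[0,0,-40],0,40],[[0,0,-40],0,40],[[0,0,-20],0,85],[[0,0,0],0,85]]' | python3 shift.py; python3 -c "
from h import *
wrist('w9')"; echo '[[[-37,-7,0],0,85],[[-37,-7,0],0,85],[[-37,-7,0],0,85],[[-37,-7,0],0,85],[[-37,-7,0],0,85],[[-37,-7,0],0,85],[[-37,-7,0],0,85],[[-37,-7,0],0,85],[[-37,-7,0],0,85],[[-37,-7,0],0,85],[[-37,-7,0],0,85],[[-37,-7,0],0,85]]' | python3 shift.py; echo '[[[0,0,0],0.12,85],[[0,0,0],0.12,85],[[0,0,0],0.12,85],[[0,0,0],0.12,85],[[0,0,0],0.12,85],[[0,0,0],0.12,85],[[0,0,0],0.12,85],[[0,0,0],0.12,85],[[0,0,0],0.12,85],[[0,0,0],0.12,85],[[0,0,0],0.12,85],[[0,0,0],0.12,85]]' | python3 shift.py;echo '[[[0,0,0],0.12,85],[[0,0,0],0.12,85],[[0,0,0],0.05,85],[[0,0,0],0,85]]' | python3 shift.py; python3 -c "
from h import *
wrist('w10'); print(robot.sense()['q'].round(2))
import cv2,numpy as np
a=cv2.imread('pics/w9.png');b=cv2.imread('pics/w10.png');cv2.imwrite('pics/w910.png',np.hstack([a[:,230:480],b[:,100:640]]))"
```

```text
t: 22.12
tcp_pos: [529.1, 127.4, 206.7]
ee_rot: [3.136, -0.003, 1.431]
force: [0.6, 0.7, 0.7]
opening: 62.7
gripper_force: 0.0
t: 23.17
tcp_pos: [381.1, -302.4, 201.5]
ee_rot: [-3.14, -0.0, 1.432]
force: [1.5, -0.1, 0.3]
opening: 85.2
gripper_force: 0.0
t: 24.17
tcp_pos: [382.1, -300.9, 201.6]
ee_rot: [3.141, 0.001, -0.014]
force: [1.3, 0.3, 0.6]
opening: 84.7
gripper_force: 0.0
t: 24.5
tcp_pos: [382.0, -300.9, 201.4]
ee_rot: [3.14, 0.002, -0.301]
force: [-0.7, 0.1, -0.9]
opening: 85.0
gripper_force: 0.0
[-0.18  0.59  1.04  2.03 -0.65  0.9  -0.65]
```

View pics/w910.png

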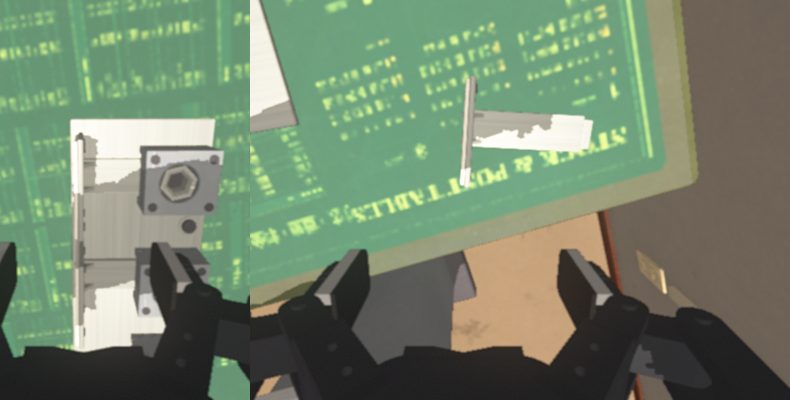

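Left half: guide A is home in the left block, whose screw is at w9 (409,182). Right half: guide C's plate runs w10 (321,77)–(314,186), with its tongue tip at (438,134).

```bash
python3 - <<'E'
from g import *
r=w("w10"); q=w("w9")
print("sL",atz(q,409,182,46))
for p in [(321,77),(314,186)]: print(atz(r,*p,70))
print("tip",atz(r,438,134,6))
g=cv2.cvtColor(r["img"],cv2.COLOR_RGB2GRAY)
for u in (335,355,375,395,415,430): 
    c=g[95:165,u].astype(int);d=c[2:]-c[:-2];print(u,96+d.argmax(),96+d.argmin(),end="; ")
print()
for v in (85,95,105,165,175,182): print(v,g[v,306:334])
E
```

```text
sL [617.72096375 114.29677413  46.        ]
[ 464.17151563 -333.12939952   70.        ]
[ 382.94814948 -302.23474562   70.        ]
tip [ 381.11840899 -432.28668154    6.        ]
335 138 147; 355 130 148; 375 132 149; 395 130 150; 415 114 151; 430 115 155; 
85 [166 153 144 141 142 142 143 141 144 164 204 228 226 191 160 166 176 173
 158 128 102 114 136 143 141 142 144 143]
95 [147 150 150 150 147 145 142 138 146 184 224 228 202 164 163 174 174 164
 151 143 143 145 146 150 159 163 163 159]
105 [144 143 144 142 142 142 141 147 174 213 229 222 189 164 167 173 170 161
 150 142 141 142 142 142 142 142 143 143]
165 [146 145 145 142 147 182 221 225 198 159 155 164 163 158 149 144 142 144
 144 145 145 145 144 145 144 143 145 145]
175 [145 144 143 153 216 255 255 255 251 244 247 249 245 225 187 190 209 204
 181 167 182 211 228 229 212 180 153 146]
182 [215 185 163 195 252 255 255 254 234 241 249 249 241 228 214 207 205 198
 189 181 175 178 196 217 229 228 213 196]
```

```bash
python3 - <<'E'
from g import *
r=w("w10")
a,b=[atz(r,*p,70) for p in [(323,77),(315.5,186)]]; d=b-a; c=(a+b)/2; print(a,b,np.linalg.norm(d),c)
yaw=np.arctan2(d[0],-d[1]) if 0 else np.arctan2(d[1],d[0])+np.pi/2; print("yaw from plate",yaw-2*np.pi if yaw>np.pi else yaw)
e,f=[atz(r,*p,6) for p in [(355,130.5),(415,133.7)]]; t=np.arctan2(*(f-e)[1::-1]); print(e,f,t)
print("tip-125",atz(r,438,134.5,6)[:2]-125*np.array([np.cos(t),np.sin(t)]))
print(delta(c[0],c[1],44,t+np.pi/2))
E
```

```text
[ 463.71350247 -334.59787199   70.        ] [ 382.57023958 -303.44704217   70.        ] 86.91722103433632 [ 423.14187102 -319.02245708   70.        ]
yaw from plate -1.937346076411119
[ 409.28275619 -353.58974468    6.        ] [ 388.28814106 -410.29242406    6.        ] -1.9254030740392305
tip-125 [ 424.03100578 -314.96889047]
(array([ 44.8,   5.2, 157.5]), np.float64(0.058), 'h', np.float64(-0.297))
```

```bash
echo '[[[35,3,0],0,85],[[10,1,0],0.06,85],[[0,0,40],0,85],[[0,0,40],0,85],[[0,0,40],0,85],[[0,0,26],0,85],[[0,0,11],0,85],[[0,0,0],0,85],[[0,0,0],0,0],[[0,0,0],0,0],[[0,0,0],0,0],[[0,0,0],0,0]]' | python3 shift.py 80; echo '[[[0,0,0],0,0],[[0,0,0],0,0],[[0,0,0],0,0],[[0,0,0],0,0]]' | python3 shift.py; echo '[[[0,0,-30],0,0],[[0,0,-40],0,0],[[0,0,-10],0,0],[[0,0,0],0,0],[[0,0,0],0,0]]' | python3 shift.py; python3 -c "
from h import *
wrist('w11')
import numpy as np
s=-.1386;c=.9904
p=np.array([571-130*c+115*s,3.2+130*.1386-115*c]);print(p,delta(*p,120,-.36))"
```

```text
t: 25.55
tcp_pos: [424.9, -318.1, 46.6]
ee_rot: [3.141, -0.002, -0.358]
force: [-0.3, -0.3, 0.1]
opening: 38.2
gripper_force: 0.0
t: 25.88
tcp_pos: [424.5, -318.0, 45.9]
ee_rot: [-3.141, -0.001, -0.358]
force: [-1.3, 1.8, 9.6]
opening: 6.8
gripper_force: 78.6
t: 26.3
tcp_pos: [424.6, -317.6, 125.3]
ee_rot: [-3.141, -0.001, -0.357]
force: [0.1, 0.3, -3.6]
opening: 7.2
gripper_force: 78.9
[426.309 -92.678] (array([ -76.7, -211.2,    4.8]), np.float64(0.002), 'h', np.float64(-0.358))
```

```bash
echo '[[[-11,-30,0],0,0],[[-11,-30,0],0,0],[[-11,-30,0],0,0],[[-11,-30,0],0,0],[[-11,-30,0],0,0],[[-11,-30,0],0,0],[[-11,-31,0],0,0],[[0,0,0],-0.12,0],[[0,0,0],-0.12,0],[[0,0,0],-0.12,0],[[0,0,0],-0.12,0],[[0,0,0],-0.12,0]]' | python3 shift.py; echo '[[[0,0,0],-0.12,0],[[0,0,0],-0.12,0],[[0,0,0],-0.12,0],[[0,0,0],-0.12,0],[[0,0,0],-0.12,0],[[0,0,0],-0.12,0],[[0,0,0],-0.12,0],[[0,0,0],-0.12,0],[[0,0,0],-0.12,0],[[0,0,0],-0.11,0],[[0,0,20],0,0],[[0,0,0],0,0]]' | python3 shift.py; python3 -c "
from g import *
wrist('w12');print(robot.sense()['q'].round(2),delta(426.3,-92.7,60,1.432))
for n in ('w3','w8','w12'):
    g=cv2.cvtColor(w(n)['img'],cv2.COLOR_RGB2GRAY).astype(int)
    for u in (360,390):
        c=g[180:290,u-3:u+4].mean(1); d=np.abs(c[3:]-c[:-3]); i=np.argsort(-d)[:8]; print(n,u,sorted((i+181).tolist()))
"
```

```text
t: 27.35
tcp_pos: [425.6, -93.1, 124.4]
ee_rot: [-3.141, 0.002, 0.248]
force: [-0.1, -0.1, -3.5]
opening: 7.2
gripper_force: 79.2
t: 28.35
tcp_pos: [424.7, -93.0, 102.9]
ee_rot: [-3.138, -0.0, 1.432]
force: [-1.5, -0.0, -2.9]
opening: 7.2
gripper_force: 79.1
[-0.25  0.51  0.43  2.21 -0.44  0.5   0.38] (array([ 0.8,  1.6, 43.9]), np.float64(-0.001), 'h', np.float64(1.431))
w3 360 [197, 198, 201, 202, 276, 277, 278, 279]
w3 390 [198, 201, 202, 281, 282, 283, 284, 285]
w8 360 [201, 202, 205, 206, 275, 276, 277, 278]
w8 390 [201, 202, 204, 205, 281, 282, 283, 284]
w12 360 [196, 197, 198, 200, 201, 276, 277, 278]
w12 390 [196, 197, 198, 200, 201, 282, 283, 284]
```

```bash
(echo '[[[0.3,1.5,25],0,0],[[0,0,18],0,0],[[0,0,3],0,0],[[0,0,0],0,0],[[0,0,0],0,0]]' | python3 shift.py; echo '[[[0,0,1],0,0],[[0,0,0],0,0]]' | python3 shift.py; echo '[[[0,0,1],0,0],[[0,0,0],0,0]]' | python3 shift.py; echo '[[[0,0,1],0,0],[[0,0,0],0,0]]' | python3 shift.py)| grep -E "tcp|force: \["
```

```text
tcp_pos: [427.6, -93.5, 60.0]
force: [0.9, -0.3, -2.0]
tcp_pos: [428.1, -93.2, 59.1]
force: [-0.4, 0.3, -2.7]
tcp_pos: [427.8, -93.2, 57.7]
force: [0.5, 0.1, -1.8]
tcp_pos: [427.6, -93.2, 56.4]
force: [0.3, -0.0, -3.1]
```

```bash
(echo '[[[0,0,1],0,0],[[0,0,0.6],0,0],[[0,0,0],0,0]]' | python3 shift.py; echo '[[[0,0,0.6],0,0],[[0,0,0],0,0]]' | python3 shift.py; echo '[[[0,0,0.6],0,0],[[0,0,0],0,0]]' | python3 shift.py; echo '[[[0,0,0.5],0,0],[[0,0,0],0,0]]' | python3 shift.py)| grep -E "tcp|force: \["
```

```text
tcp_pos: [427.5, -93.3, 54.6]
force: [-0.1, 0.2, -2.7]
tcp_pos: [427.6, -93.3, 54.1]
force: [0.5, 0.3, -3.4]
tcp_pos: [427.6, -93.3, 53.7]
force: [-2.8, 0.1, 4.4]
tcp_pos: [427.3, -93.3, 53.4]
force: [-5.9, 1.2, 16.2]
```

```bash
(echo '[[[0,0,-0.8],0,0],[[0,5,0],0,0],[[0,5,0],0,0],[[0,5,0],0,0],[[0,0,0],0,0]]' | python3 shift.py; echo '[[[0,5,0],0,0],[[0,5,0],0,0],[[0,5,0],0,0],[[0,0,0],0,0]]' | python3 shift.py; echo '[[[0,5,0],0,0],[[0,5,0],0,0],[[0,5,0],0,0],[[0,5,0],0,0],[[0,0,0],0,0]]' | python3 shift.py;echo '[[[0,5,0],0,0],[[0,5,0],0,0],[[0,3,0],0,0],[[0,0,0],0,0]]' | python3 shift.py)| grep -E "tcp|force: \[|open"
```

```text
tcp_pos: [443.8, -95.5, 53.9]
force: [1.3, 0.2, -0.7]
opening: 6.8
tcp_pos: [458.1, -97.5, 53.9]
force: [1.2, -0.0, 0.6]
opening: 7.0
tcp_pos: [477.8, -100.3, 53.9]
force: [1.7, 0.9, 0.3]
opening: 6.8
tcp_pos: [490.2, -102.0, 53.9]
force: [1.0, 0.0, 3.2]
opening: 7.0
```

```bash
(echo '[[[0,2,0],0,0],[[0,1,0],0,0],[[0,0,0],0,0]]' | python3 shift.py; echo '[[[0,1,0],0,0],[[0,1,0],0,0],[[0,0,0],0,0]]' | python3 shift.py;echo '[[[0,1,0],0,0],[[0,0,0],0,0]]' | python3 shift.py;echo '[[[0,1,0],0,0],[[0,0,0],0,0]]' | python3 shift.py)| grep -E "tcp|force: \["
```

```text
tcp_pos: [492.5, -102.4, 53.9]
force: [-3.6, 1.2, 6.9]
tcp_pos: [494.5, -102.7, 53.9]
force: [-3.9, 1.1, 7.0]
tcp_pos: [495.1, -102.8, 53.9]
force: [-5.0, 0.8, 9.4]
tcp_pos: [495.1, -102.8, 53.9]
force: [-13.2, 2.2, 17.6]
```

```bash
echo '[[[0,-2,0],0,0],[[0,0,0],0,40],[[0,0,0],0,40],[[0,0,0],0,40],[[0,0,-15],0,40],[[0,0,-35],0,40],[[0,0,-20],0,60],[[0,30,0],0,60],[[0,30,0],0,60],[[0,30,0],0,60],[[0,0,0],0,60],[[0,0,0],0,60]]' | python3 shift.py | grep -E "t:|tcp"; python3 -c "
from h import *
wrist('sR')"; echo '[[[29,0,0],0,60],[[29,0,0],0,60],[[29,0,0],0,60],[[28,0,0],0,60],[[0,0,0],0,60],[[0,0,0],0,60]]' | python3 shift.py| grep -E "t:|tcp"; python3 -c "
from h import *
wrist('sM')"; echo '[[[29,0,0],0,60],[[29,0,0],0,60],[[29,0,0],0,60],[[28,0,0],0,60],[[0,0,0],0,60],[[0,0,0],0,60]]' | python3 shift.py| grep -E "t:|tcp"; python3 - <<'E'
from g import *
wrist('sL')
out=[]
for n,p in (("sR",(586.8,-114,46)),("sM",(602.7,-1,46)),("sL",(618.3,113.2,46))):
    r=w(n); c=proj(r,p).round().astype(int); print(n,c)
    im=r["img"][c[1]-38:c[1]+38,c[0]-33:c[0]+33,::-1]; out.append(cv2.resize(im,None,fx=4,fy=4,interpolation=cv2.INTER_CUBIC))
cv2.imwrite("pics/sock.png",np.hstack(out)); print(out[0].shape)
E
```

```text
t: 33.4
tcp_pos: [584.8, -115.3, 123.4]
ee_rot: [-3.142, 0.001, 1.432]
t: 33.95
tcp_pos: [599.4, 0.4, 123.8]
ee_rot: [-3.141, -0.0, 1.434]
t: 34.5
tcp_pos: [615.6, 112.9, 123.7]
ee_rot: [-3.141, 0.0, 1.433]
sR [318 208]
sM [320 211]
sL [319 209]
(304, 264, 3)
```

View pics/sock.png

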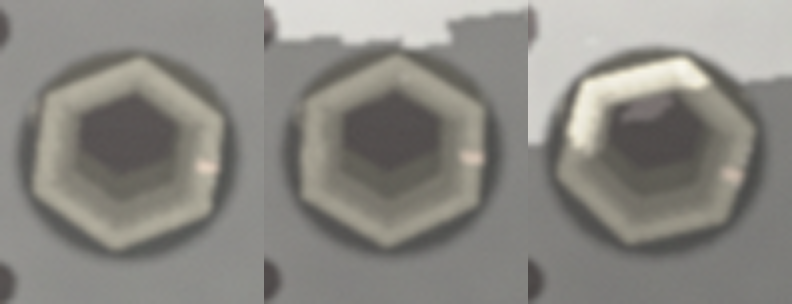

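Three sockets are seen enlarged, right, middle and left, with white marks at (207,166), (472,156) and (732,174). I've read the hexagon rim corners for a fit.

```bash
python3 - <<'E'
from g import *
D={"sR":((318,208),0,[(141,56),(223,117),(210,210),(117,250),(33,190),(44,95)],(207,166)),
"sM":((320,211),264,[(397,53),(484,104),(480,202),(388,250),(300,200),(303,100)],(472,156)),
"sL":((319,209),528,[(685,57),(755,128),(730,217),(630,245),(558,175),(585,85)],(732,174))}
for n,(c,off,V,mk) in D.items():
    r=w(n); f=lambda x,y:(c[0]-33+(x-off+.5)/4-.5,c[1]-38+(y+.5)/4-.5)
    P=np.array([atz(r,*f(*v),46)[:2] for v in V]); o=P.mean(0); d=P-o
    rad=np.hypot(*d.T); a=np.arctan2(d[:,1],d[:,0]); ph=np.angle(np.exp(6j*(a-np.pi/6)).mean())/6
    m=atz(r,*f(*mk),46)[:2]-o
    print(n,o.round(1),"R",rad.mean().round(1),rad.std().round(1),"phase",ph.round(3),"mark",np.arctan2(m[1],m[0]).round(3))
E
```

```text
sR [ 586.1 -114.2] R 17.6 0.1 phase -0.259 mark -0.297
sM [ 6.017e+02 -6.000e-01] R 17.9 0.2 phase -0.164 mark -0.182
sL [617.7 113.3] R 17.5 0.2 phase -0.4 mark -0.436
```

```bash
echo '[[[0,0,-36],0,60],[[0,0,-36],0,60],[[0,0,-36],0,60],[[-38,0,0],0,85],[[-38,0,0],0,85],[[-38,-1,0],0,85],[[-38,-1,0],0,85],[[-38,-1,0],0,85],[[-38,-1,0],0,85],[[-38,-1,0],0,85],[[-38,-1,0],0,85],[[-38,-1,0],0,85]]' | python3 shift.py; echo '[[[-38,-1,0],0,85],[[-38,0,0],0,85],[[-36,0,0],0,85],[[0,0,0],0.12,85],[[0,0,0],0.12,85],[[0,0,0],0.12,85],[[0,0,0],0.12,85],[[0,0,0],0.12,85],[[0,0,0],0.12,85],[[0,0,0],0.12,85]]' | python3 shift.py; echo '[[[0,0,0],0.12,85],[[0,0,0],0.12,85],[[0,0,0],0.12,85],[[0,0,0],0.098,85],[[0,0,0],0,85],[[0,0,0],0,85]]' | python3 shift.py; python3 -c "
from h import *
wrist('k1'); print(robot.sense()['q'].round(2))"; echo '[[[0,35,0],0,85],[[0,0,0],0,85],[[0,0,0],0,85]]' | python3 shift.py; python3 -c "
from h import *
wrist('k2')
import cv2,numpy as np
a=cv2.imread('pics/k1.png');b=cv2.imread('pics/k2.png');cv2.imwrite('pics/k12.png',np.hstack([a[0:400,200:600],b[0:400,200:600]]))"
```

```text
t: 35.55
tcp_pos: [559.7, -228.7, 232.1]
ee_rot: [3.142, 0.0, 1.429]
force: [1.4, 0.4, -0.1]
opening: 85.0
gripper_force: 0.0
t: 36.38
tcp_pos: [543.4, -337.6, 232.1]
ee_rot: [3.141, 0.0, 0.583]
force: [0.6, 0.3, 0.4]
opening: 85.4
gripper_force: 0.0
t: 36.88
tcp_pos: [544.0, -337.0, 231.9]
ee_rot: [3.141, 0.001, 0.135]
force: [-0.3, -0.3, -0.6]
opening: 85.0
gripper_force: 0.0
[-0.07  0.74  0.91  1.6  -0.63  1.12 -0.44]
t: 37.18
tcp_pos: [548.7, -372.6, 232.0]
ee_rot: [3.141, 0.0, 0.134]
force: [-0.2, 0.5, -0.0]
opening: 85.0
gripper_force: 0.0
```

View pics/k12.png

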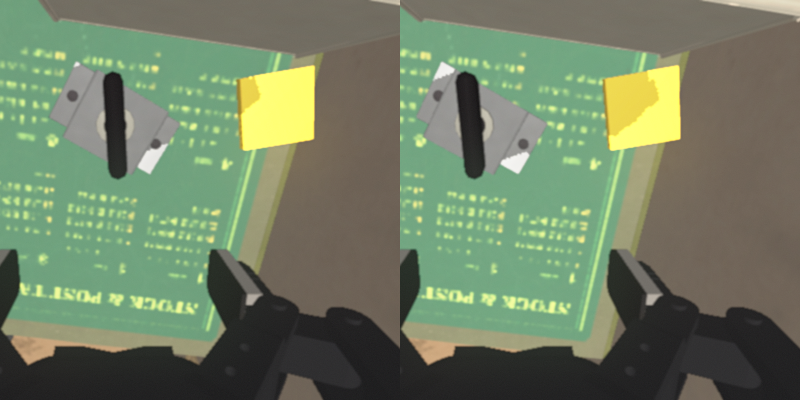

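Key bar: it runs from (313,73) to (318,178) in k1, and from (266,73) to (274,178) in k2; the stand is below it. Cabinet edge lies beyond at row <40.

```bash
python3 - <<'E'
from g import *
S=[]
for n,u0 in (("k1",316),("k2",270)):
    r=w(n); g=r["img"].max(2)
    m=(g<75).astype(np.uint8); m[:60]=0;m[190:]=0; m[:,:u0-25]=0;m[:,u0+25:]=0
    k,lab,st,ce=cv2.connectedComponentsWithStats(m); l=1+st[1:,4].argmax(); ys,xs=np.where(lab==l)
    rect=cv2.minAreaRect(np.c_[xs,ys].astype(np.float32)); print(n,st[l],rect)
    e=[(xs[ys<ys.min()+6].mean(),ys.min()),(xs[ys>ys.max()-6].mean(),ys.max()),(rect[0])]; S.append((r,e)); print(e)
for i in range(3): print(tri([ray(r,*e[i]) for r,e in S]), atz(S[0][0],*S[0][1][i],100), atz(S[1][0],*S[1][1][i],100))
print("cab",tri([ray(S[0][0],295,52),ray(S[1][0],259,52)]))
E
```

```text
k1 [ 303   72   24  107 1906] ((314.9739685058594, 124.95362854003906), (106.16542053222656, 20.21518898010254), 87.27368927001953)
[(np.float64(312.37142857142857), np.int64(72)), (np.float64(317.33898305084745), np.int64(178)), (314.9739685058594, 124.95362854003906)]
k2 [ 256   72   29  106 2124] ((271.5811462402344, 124.28469848632812), (105.78032684326172, 23.186607360839844), 84.0938491821289)
[(np.float64(265.2597402597403), np.int64(72)), (np.float64(273.68918918918916), np.int64(177)), (271.5811462402344, 124.28469848632812)]
[ 634.8313103  -323.90433974  101.22776991] [ 634.91795561 -323.88816543  100.        ] [ 634.91522335 -323.71845146  100.        ]
[ 554.44442012 -338.80416914  105.81474538] [ 552.6777832  -339.10296923  100.        ] [ 553.39875675 -338.21871058  100.        ]
[ 595.40008851 -331.32223723   91.44811945] [ 595.73710179 -331.23543859  100.        ] [ 596.40227143 -332.30020716  100.        ]
cab [ 657.93373956 -302.94460069   14.38088126]
```

```bash
python3 - <<'E'
from g import *
r=w("k2")
for p in [(590,14),(520,3)]:
    o,d=ray(r,*p); n=np.array([.99,-.14,0]); q=np.array([658,-303,0]); t=((q-o)@n)/(d@n); print(o+d*t)
s=robot.snapshot("scene"); 
print(delta(594.3,-331.4,150,.182))
E
```

```text
[ 642.20685769 -414.6800778   292.7602576 ]
[ 643.84576328 -403.09067397  287.92944228]
(array([ 49.7, -32.9,  81.9]), np.float64(-0.047), 'h', np.float64(0.135))
```

```bash
python3 - <<'E'
from g import *
t=robot.snapshot("top"); s=robot.snapshot("scene")
f=lambda x,y:(215+x/3.33,165+y/3.33)
b=atz(t,*f(590,43),0); print("base corner",b)
for z in (60,80,100,120,150,200): 
    p=atz(t,*f(612,15),z); print(z,p.round(),"scene",proj(s,p).round())
E
python3 - <<'E'
import cv2
a=cv2.imread('pics/scene0.png')[195:375,150:310]; b=cv2.imread('pics/top0.png')[75:215,380:480]
import numpy as np
A=cv2.resize(a,(480,540),interpolation=cv2.INTER_CUBIC);B=cv2.resize(b,(300,420),interpolation=cv2.INTER_CUBIC);B=cv2.copyMakeBorder(B,0,120,0,0,0)
cv2.imwrite('pics/cab.png',np.hstack([A,B]))
E
```

```text
base corner [ 685.30844749 -263.26535283    0.        ]
60 [ 708. -279.   60.] scene [253. 258.]
80 [ 703. -275.   80.] scene [253. 253.]
100 [ 698. -271.  100.] scene [253. 248.]
120 [ 693. -267.  120.] scene [252. 243.]
150 [ 686. -261.  150.] scene [252. 235.]
200 [ 674. -251.  200.] scene [252. 222.]
```

View pics/cab.png

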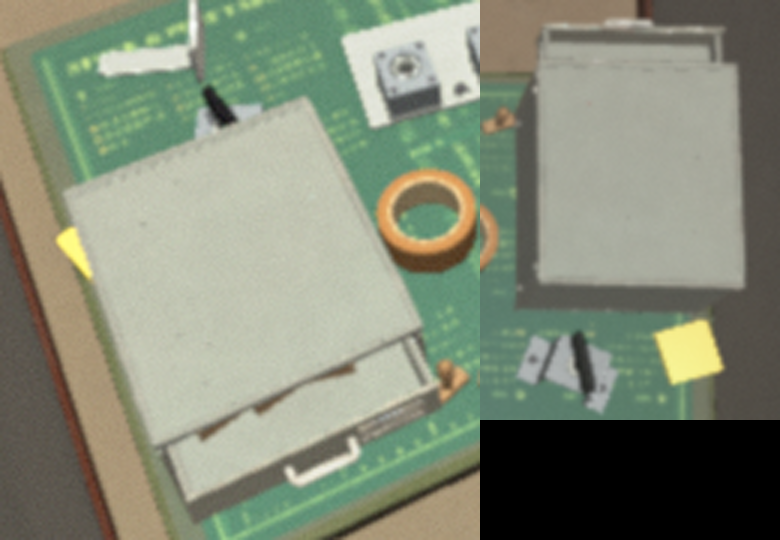

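The cabinet is about 178 mm high, with its near face at x≈677, so the camera at z≈224 clears it. The key hangs with its bar at z 78–112.

```bash
python3 - <<'E'
from g import *
a,b=w("k1"),w("k2")
for z in (104,112):
    P=[[atz(a,*p,z) for p in ((312.4,71.5),(317.4,178.5))],[atz(b,*p,z) for p in ((265.3,71.5),(273.7,178))]]
    for e in P: print(z,(e[0]+e[1])[:2]/2,np.hypot(*(e[0]-e[1])[:2]),np.arctan2(*(e[0]-e[1])[1::-1]))
# stand hole / disc centre guess: grey-white boss around the bar
print(delta(594.1,-331.3,140,.185))
E
```

```text
104 [ 594.07959572 -331.47801679] 83.14302225145339 0.1828384535276424
104 [ 594.29007997 -331.50463117] 82.7373764311414 0.17460985815270158
112 [ 594.70534093 -331.35870722] 80.573633398218 0.18283845352764258
112 [ 595.05265009 -332.48514941] 80.18169604838135 0.17460985815270114
(array([ 49. , -32.3,  92. ]), np.float64(-0.05), 'h', np.float64(0.135))
```

```bash
echo '[[[25,-16,0],0,85],[[24,-16,0],0,85],[[0,0,0],-0.045,85],[[0,0,35],0,85],[[0,0,35],0,85],[[0,0,22],0,85],[[0,0,0],0,85],[[0,0,0],0,85]]' | python3 shift.py | grep tcp; python3 - <<'E'
from g import *
wrist("k3"); print(delta(594.2,-331.5,93,.18))
E
```

```text
tcp_pos: [594.0, -331.8, 139.9]
(array([-0.2, -1.1, 48.3]), np.float64(-0.001), 'h', np.float64(0.179))
```

```bash
echo '[[[0,-0.8,25],0,85],[[0,0,15],0,85],[[0,0,7],0,85],[[0,0,0],0,85],[[0,0,0],0,85]]' | python3 shift.py | grep -E "tcp|force"; echo '[[[0,0,0],0,0],[[0,0,0],0,0],[[0,0,0],0,0],[[0,0,0],0,0],[[0,0,0],0,0],[[0,0,0],0,0],[[0,0,0],0,0]]' | python3 shift.py 100; echo '[[[0,0,-20],0,0],[[0,0,-35],0,0],[[0,0,-35],0,0],[[0,0,-35],0,0],[[0,0,0],0,0],[[0,0,0],0,0]]' | python3 shift.py; python3 - <<'E'
from g import *
wrist("k4")
E
```

```text
tcp_pos: [594.1, -331.9, 93.7]
force: [-0.1, -0.3, 0.4]
gripper_force: 0.0
t: 39.1
tcp_pos: [594.1, -331.6, 93.3]
ee_rot: [3.141, -0.0, 0.179]
force: [-1.8, 0.6, 5.6]
opening: 14.6
gripper_force: 97.9
t: 39.6
tcp_pos: [594.4, -331.8, 219.3]
ee_rot: [3.14, -0.002, 0.179]
force: [-0.2, -0.1, -2.3]
opening: 14.5
gripper_force: 98.7
```

```bash
echo '[[[4,-30,0],0,0],[[5,-31,0],0,0],[[4,-31,0],0,0],[[5,-31,0],0,0],[[4,-31,0],0,0],[[5,-31,0],0,0],[[4,-30,0],0,0],[[0,0,0],-0.12,0],[[0,0,0],-0.12,0],[[0,0,0],-0.12,0],[[0,0,0],-0.12,0],[[0,0,0],-0.12,0]]' | python3 shift.py | grep tcp; echo '[[[0,0,0],-0.12,0],[[0,0,0],-0.12,0],[[0,0,0],-0.12,0],[[0,0,0],-0.12,0],[[0,0,0],-0.12,0],[[0,0,0],-0.12,0],[[0,0,0],-0.12,0],[[0,0,0],-0.12,0],[[0,0,0],-0.09,0],[[0,0,30],0,0],[[0,0,30],0,0],[[0,0,0],0,0]]' | python3 shift.py; python3 - <<'E'
from g import *
wrist("k5"); print(robot.sense()["q"].round(2),delta(586.7,-114.5,150,1.83))
E
```

```text
tcp_pos: [585.6, -113.9, 216.3]
t: 41.65
tcp_pos: [583.1, -113.4, 152.0]
ee_rot: [-3.133, -0.003, 1.829]
force: [-1.6, 0.7, -3.4]
opening: 14.5
gripper_force: 98.6
[-0.21  0.63  0.45  1.77 -0.36  0.83  0.67] (array([-1.2,  2.4,  4.8]), np.float64(-0.001), 'h', np.float64(1.829))
```

```bash
(echo '[[[-1,2.2,3],0,0],[[0,0,0],0,0],[[0,0,0],0,0]]' | python3 shift.py; echo '[[[0,0,8],0,0],[[0,0,4],0,0],[[0,0,0],0,0]]' | python3 shift.py; echo '[[[0,0,3],0,0],[[0,0,2],0,0],[[0,0,0],0,0]]' | python3 shift.py) | grep -E "tcp|force: \["; python3 -c "
from h import *
wrist('k6');print(delta(586.7,-114.5,131,1.83),robot.sense()['moment'])"
```

```text
tcp_pos: [589.2, -115.0, 155.9]
force: [-0.1, 0.0, -2.4]
tcp_pos: [588.2, -114.6, 142.1]
force: [-0.3, -0.2, -1.9]
tcp_pos: [588.5, -114.8, 137.5]
force: [0.1, -0.7, -1.9]
(array([ 0.8, -1.7,  6.7]), np.float64(-0.001), 'h', np.float64(1.829)) [ 0.01153748  0.05385142 -0.00916566]
```

```bash
(echo '[[[0.5,-1.4,0],0,0],[[0,0,2],0,0],[[0,0,2],0,0],[[0,0,0],0,0]]' | python3 shift.py; echo '[[[0,0,2],0,0],[[0,0,0],0,0]]' | python3 shift.py; echo '[[[0,0,2],0,0],[[0,0,0],0,0]]' | python3 shift.py; echo '[[[0,0,2],0,0],[[0,0,0],0,0]]' | python3 shift.py; echo '[[[0,0,2],0,0],[[0,0,0],0,0]]' | python3 shift.py) | grep -E "tcp|force: \["; python3 -c "
from h import *
print(robot.sense()['moment'])"
```

```text
tcp_pos: [587.0, -114.6, 133.5]
force: [-0.1, 0.3, -2.3]
tcp_pos: [587.0, -114.7, 131.6]
force: [-0.4, 0.2, -2.2]
tcp_pos: [587.0, -114.7, 129.6]
force: [-0.7, 0.0, -2.4]
tcp_pos: [587.0, -114.7, 127.5]
force: [0.6, 0.4, -2.1]
tcp_pos: [587.0, -114.7, 125.6]
force: [0.4, -0.1, -1.4]
[-0.03494537  0.02178438 -0.01227936]
```

Going in cleanly with no force. Continue down.

```bash
(echo '[[[0,0,2],0,0],[[0,0,0],0,0]]' | python3 shift.py; echo '[[[0,0,2],0,0],[[0,0,0],0,0]]' | python3 shift.py; echo '[[[0,0,2],0,0],[[0,0,0],0,0]]' | python3 shift.py; echo '[[[0,0,2],0,0],[[0,0,0],0,0]]' | python3 shift.py; echo '[[[0,0,2],0,0],[[0,0,0],0,0]]' | python3 shift.py; echo '[[[0,0,1],0,0],[[0,0,0],0,0]]' | python3 shift.py) | grep -E "tcp|force: \["; python3 -c "
from h import *
print(robot.sense()['moment'])"
```

```text
tcp_pos: [587.0, -114.7, 123.6]
force: [-0.0, -0.3, -3.2]
tcp_pos: [587.3, -115.0, 121.7]
force: [1.4, -1.6, -2.2]
tcp_pos: [587.2, -115.2, 119.7]
force: [1.2, -3.3, -3.3]
tcp_pos: [587.2, -115.1, 117.7]
force: [0.9, -4.1, -3.0]
tcp_pos: [587.2, -115.1, 115.7]
force: [1.8, -5.6, -2.7]
tcp_pos: [587.2, -115.1, 114.8]
force: [1.5, -5.2, -2.2]
[-1.44215619 -0.50616911 -0.05036237]
```

```bash
(echo '[[[0,0,0],0.05,0],[[0,0,0],0.1,0],[[0,0,0],0.1,0],[[0,0,0],0.1,0],[[0,0,0],0.1,0],[[0,0,0],0.1,0],[[0,0,0],0.1,0],[[0,0,0],0.1,0],[[0,0,0],0.1,0],[[0,0,0],0,0]]' | python3 shift.py;  python3 -c "
from h import *
print(robot.sense()['moment'])"; echo '[[[0,0,0],0.1,0],[[0,0,0],0.1,0],[[0,0,0],0.1,0],[[0,0,0],0.1,0],[[0,0,0],0.1,0],[[0,0,0],0.1,0],[[0,0,0],0.1,0],[[0,0,0],0.1,0],[[0,0,0],0,0],[[0,0,0],0,0]]' | python3 shift.py) | grep -E "tcp|force: \[|rot"; python3 -c "
from h import *
print(robot.sense()['moment'])";echo '[[[0,0,0],0.05,0],[[0,0,0],0.05,0],[[0,0,0],0,0]]' | python3 shift.py | grep -E "tcp|force: \[|rot"; python3 -c "
from h import *
print(robot.sense()['moment'])"
```

```text
tcp_pos: [586.7, -115.1, 114.7]
ee_rot: [-3.141, 0.001, 0.972]
force: [-1.6, -5.9, 1.0]
tcp_pos: [586.5, -114.6, 114.5]
ee_rot: [-3.141, 0.002, 0.179]
force: [-4.0, -3.3, -0.2]
[-0.85922361  1.11472938 -0.0064436 ]
tcp_pos: [586.5, -114.5, 114.5]
ee_rot: [-3.141, 0.001, 0.077]
force: [-3.9, -2.6, 0.7]
[-0.63694992  1.20793569  0.00560823]
```

```bash
for i in 1; do echo '[[[0,0,0],0.04,0]]' | python3 shift.py >/dev/null; python3 -c "
from h import *
s=robot.sense();print(s['moment'],s['ee_rot'][2],s['joint_efforts'][6])";echo '[[[0,0,0],0.04,0]]' | python3 shift.py>/dev/null; python3 -c "
from h import *
s=robot.sense();print(s['moment'],s['ee_rot'][2],s['joint_efforts'][6])"; echo '[[[0,0,0],0.04,0]]' | python3 shift.py>/dev/null; python3 -c "
from h import *
s=robot.sense();print(s['moment'],s['ee_rot'][2],s['joint_efforts'][6])"; done
```

```text
[-0.7957961   1.22254504  0.0694898 ] 0.04123792976346152 1.986147165298462
[-0.69859867  1.2096936   0.11288834] -0.0008406539697287663 1.4598096907138824
[-0.61209892  1.24316946  0.07883767] -0.041014967023156323 1.2397240474820137
```

```bash
(echo '[[[0,0,-10],0,0],[[0,0,-15],0,0],[[0,0,-17],0,0],[[0,0,0],0,0]]' | python3 shift.py; echo '[[[3,-28,0],0,0],[[3,-28,0],0,0],[[3,-29,0],0,0],[[3,-29,0],-0.1,0],[[0,0,0],-0.12,0],[[0,0,0],-0.12,0],[[0,0,0],-0.12,0],[[0,0,0],-0.12,0],[[0,0,0],-0.12,0],[[0,0,0],-0.12,0],[[0,0,0],-0.12,0],[[0,0,0],-0.12,0]]' | python3 shift.py; echo '[[[0,0,0],-0.12,0],[[0,0,0],-0.12,0],[[0,0,0],-0.12,0],[[0,0,0],-0.12,0],[[0,0,0],-0.12,0],[[0,0,0],-0.12,0],[[0,0,0],-0.12,0],[[0,0,0],-0.065,0],[[0,0,0],0,0],[[0,0,0],0,0],[[0,0,0],0,0]]' | python3 shift.py)| grep -E "tcp|force: \[|rot"; python3 -c "
from h import *
wrist('k7');print(robot.sense()['opening'],delta(602.8,-.9,135,1.924))"
```

```text
tcp_pos: [588.6, -115.0, 160.8]
ee_rot: [-3.141, -0.004, -0.039]
force: [1.2, -0.4, -2.0]
tcp_pos: [604.1, -1.0, 157.7]
ee_rot: [3.141, -0.001, 1.027]
force: [-0.7, -0.3, -3.0]
tcp_pos: [604.0, -1.3, 157.3]
ee_rot: [3.141, 0.0, 1.922]
force: [-0.3, -0.5, -2.5]
14.491792138728526 (array([ 0.7, -0.9, 22.1]), np.float64(-0.002), 'h', np.float64(1.922))
```

```bash
(echo '[[[0.7,-0.9,12],0,0],[[0,0,8],0,0],[[0,0,2],0,0],[[0,0,0],0,0],[[0,0,0],0,0]]' | python3 shift.py; echo '[[[0,0,2],0,0],[[0,0,2],0,0],[[0,0,0],0,0]]' | python3 shift.py; echo '[[[0,0,2],0,0],[[0,0,2],0,0],[[0,0,0],0,0]]' | python3 shift.py;echo '[[[0,0,2],0,0],[[0,0,0],0,0]]' | python3 shift.py) | grep -E "tcp|force: \["
```

```text
tcp_pos: [602.7, -1.1, 134.6]
force: [0.3, -0.5, -3.2]
tcp_pos: [602.7, -1.0, 130.7]
force: [0.1, -0.3, -2.7]
tcp_pos: [602.5, -1.0, 126.5]
force: [-1.2, -0.2, -1.8]
tcp_pos: [602.6, -1.0, 124.6]
force: [0.1, 1.1, -2.4]
```

```bash
(echo '[[[0,0,2],0,0],[[0,0,0],0,0]]' | python3 shift.py; echo '[[[0,0,2],0,0],[[0,0,2],0,0],[[0,0,0],0,0]]' | python3 shift.py;echo '[[[0,0,2],0,0],[[0,0,0],0,0]]' | python3 shift.py;echo '[[[0,0,2],0,0],[[0,0,0],0,0]]' | python3 shift.py) | grep -E "tcp|force: \["
```

```text
tcp_pos: [602.7, -1.0, 122.6]
force: [-0.5, -0.3, -2.9]
tcp_pos: [602.8, -1.4, 118.6]
force: [2.1, -2.0, -4.0]
tcp_pos: [602.8, -1.3, 116.7]
force: [2.9, -3.4, -3.6]
tcp_pos: [602.8, -1.3, 114.7]
force: [2.7, -4.3, -3.9]
```

```bash
(echo '[[[0,0,0],0.05,0],[[0,0,0],0.1,0],[[0,0,0],0.1,0],[[0,0,0],0.1,0],[[0,0,0],0.1,0],[[0,0,0],0.1,0],[[0,0,0],0.1,0],[[0,0,0],0.1,0],[[0,0,0],0.1,0],[[0,0,0],0.1,0]]' | python3 shift.py; echo '[[[0,0,0],0.1,0],[[0,0,0],0.1,0],[[0,0,0],0.1,0],[[0,0,0],0.1,0],[[0,0,0],0.1,0],[[0,0,0],0.1,0],[[0,0,0],0.1,0],[[0,0,0],0.05,0]]' | python3 shift.py) | grep -E "tcp|force: \[|rot"; python3 -c "
from h import *
print(robot.sense()['moment'])"; echo '[[[0,0,0],0.05,0],[[0,0,0],0.05,0]]' | python3 shift.py| grep -E "tcp|force: \[|rot"; python3 -c "
from h import *
print(robot.sense()['moment'])"; echo '[[[0,0,0],0.03,0],[[0,0,0],0.03,0]]' | python3 shift.py| grep -E "tcp|force: \[|rot"; python3 -c "
from h import *
print(robot.sense()['moment'])"
```

```text
tcp_pos: [602.4, -1.3, 114.8]
ee_rot: [-3.141, 0.001, 0.969]
force: [-1.6, -4.6, 0.7]
tcp_pos: [602.1, -0.8, 114.7]
ee_rot: [-3.141, 0.001, 0.218]
force: [-3.6, -2.1, 3.6]
[-0.58521501  1.01167421  0.07894344]
tcp_pos: [602.1, -0.7, 114.7]
ee_rot: [-3.141, 0.001, 0.122]
force: [-3.6, -1.2, 2.9]
[-0.61368007  0.93242759  0.13586516]
tcp_pos: [602.2, -0.6, 114.7]
ee_rot: [-3.141, 0.001, 0.063]
force: [-5.1, -0.6, 1.9]
[-0.34523091  1.25002672  0.15085025]
```

```bash
(echo '[[[0,0,-10],0,0],[[0,0,-15],0,0],[[0,0,-17],0,0],[[0,0,0],0,0]]' | python3 shift.py; echo '[[[5.5,-28,0],0,0],[[6,-28,0],0,0],[[6,-28,0],0,0],[[6,-28,0],-0.061,0],[[0,0,0],-0.12,0],[[0,0,0],-0.12,0],[[0,0,0],-0.12,0],[[0,0,0],-0.12,0],[[0,0,0],-0.12,0],[[0,0,0],-0.12,0],[[0,0,0],-0.12,0],[[0,0,0],-0.12,0]]' | python3 shift.py; echo '[[[0,0,0],-0.12,0],[[0,0,0],-0.12,0],[[0,0,0],-0.12,0],[[0,0,0],-0.12,0],[[0,0,0],-0.12,0],[[0,0,0],0,0],[[0,0,0],0,0],[[0,0,0],0,0]]' | python3 shift.py)| grep -E "tcp|force: \[|rot"; python3 -c "
from h import *
wrist('k8');print(robot.sense()['opening'],delta(618.5,112.9,135,1.684))"
```

```text
tcp_pos: [604.3, -1.2, 160.8]
ee_rot: [-3.141, -0.004, 0.065]
force: [0.6, -0.6, -0.4]
tcp_pos: [619.3, 112.6, 157.6]
ee_rot: [3.141, -0.001, 1.092]
force: [-0.0, -0.0, -2.6]
tcp_pos: [619.1, 112.3, 157.2]
ee_rot: [3.141, -0.0, 1.681]
force: [0.2, 0.6, -1.8]
14.391728225209727 (array([ 0.6, -0.5, 22. ]), np.float64(-0.002), 'h', np.float64(1.682))
```

```bash
(echo '[[[0.5,-0.5,12],0,0],[[0,0,8],0,0],[[0,0,2],0,0],[[0,0,0],0,0],[[0,0,0],0,0]]' | python3 shift.py; echo '[[[0,0,2],0,0],[[0,0,2],0,0],[[0,0,0],0,0]]' | python3 shift.py; echo '[[[0,0,2],0,0],[[0,0,2],0,0],[[0,0,0],0,0]]' | python3 shift.py;echo '[[[0,0,2],0,0],[[0,0,0],0,0]]' | python3 shift.py;echo '[[[0,0,2],0,0],[[0,0,0],0,0]]' | python3 shift.py) | grep -E "tcp|force: \["
```

```text
tcp_pos: [618.4, 112.6, 134.6]
force: [0.3, 0.2, -2.1]
tcp_pos: [618.4, 112.7, 130.7]
force: [0.2, 0.4, -1.9]
tcp_pos: [618.3, 112.7, 126.5]
force: [-0.6, 0.7, -2.6]
tcp_pos: [618.4, 112.7, 124.6]
force: [-0.1, 0.3, -3.0]
tcp_pos: [618.4, 112.7, 122.6]
force: [1.0, -0.2, -1.9]
```

```bash
(echo '[[[0,0,2],0,0],[[0,0,2],0,0],[[0,0,0],0,0]]' | python3 shift.py;echo '[[[0,0,2],0,0],[[0,0,0],0,0]]' | python3 shift.py;echo '[[[0,0,2],0,0],[[0,0,0],0,0]]' | python3 shift.py) | grep -E "tcp|force: \["
```

```text
tcp_pos: [618.5, 112.4, 118.5]
force: [0.6, -1.6, -3.6]
tcp_pos: [618.5, 112.5, 116.6]
force: [0.5, -2.1, -3.2]
tcp_pos: [618.5, 112.5, 114.6]
force: [1.8, -3.2, -3.7]
```

```bash
(echo '[[[0,0,0],0.05,0],[[0,0,0],0.1,0],[[0,0,0],0.1,0],[[0,0,0],0.1,0],[[0,0,0],0.1,0],[[0,0,0],0.1,0],[[0,0,0],0.1,0],[[0,0,0],0.1,0],[[0,0,0],0.1,0]]' | python3 shift.py; echo '[[[0,0,0],0.1,0],[[0,0,0],0.1,0],[[0,0,0],0.1,0],[[0,0,0],0.1,0],[[0,0,0],0.1,0],[[0,0,0],0.1,0],[[0,0,0],0.05,0]]' | python3 shift.py) | grep -E "tcp|force: \[|rot"; python3 -c "
from h import *
print(robot.sense()['moment'])"; echo '[[[0,0,0],0.05,0],[[0,0,0],0.05,0]]' | python3 shift.py| grep -E "tcp|force: \[|rot"; python3 -c "
from h import *
print(robot.sense()['moment'])"; echo '[[[0,0,0],0.03,0],[[0,0,0],0.03,0]]' | python3 shift.py| grep -E "tcp|force: \[|rot"; python3 -c "
from h import *
print(robot.sense()['moment'])"
```

```text
tcp_pos: [618.1, 112.6, 114.9]
ee_rot: [-3.141, 0.001, 0.83]
force: [-3.1, -3.7, 0.3]
tcp_pos: [618.0, 113.1, 114.8]
ee_rot: [-3.141, 0.001, 0.179]
force: [-3.9, -0.4, 3.3]
[-0.2080875   1.11416221  0.08382538]
tcp_pos: [618.0, 113.2, 114.8]
ee_rot: [-3.141, 0.001, 0.083]
force: [-3.6, -1.0, 1.8]
[-0.16657814  1.09680472  0.0828481 ]
tcp_pos: [617.9, 113.2, 114.7]
ee_rot: [-3.141, 0.001, 0.024]
force: [-3.5, -0.3, 2.2]
[-0.19410791  1.10528738  0.04601713]
```

```bash
(echo '[[[0,0,-10],0,0],[[0,0,-20],0,0],[[0,0,-40],0,0],[[-20,38,0],0,0],[[-20,37,0],0,0],[[-20,37,0],0,0],[[0,0,0],0,0],[[0,0,0],0,0]]' | python3 shift.py)| grep -E "t:|tcp|force: \[|rot|open"; python3 - <<'E'
from g import *
wrist("c1"); r=w("c1"); out=[]
for n,p in (("L",(618.2,113,46)),("M",(602.5,-1,46)),("R",(586.9,-114.8,46))):
    c=proj(r,p).round().astype(int); print(n,c)
    im=r["img"][c[1]-28:c[1]+28,c[0]-26:c[0]+26,::-1]; out.append(cv2.resize(im,None,fx=5,fy=5,interpolation=cv2.INTER_CUBIC))
top=np.hstack(out); bot=cv2.resize(r["img"][60:330,:,::-1],(top.shape[1],int(270*top.shape[1]/640)))
cv2.imwrite("pics/c1m.png",np.vstack([top,bot])[:600]); print(top.shape)
E
```

```text
t: 58.85
tcp_pos: [561.8, -0.5, 186.1]
ee_rot: [-3.14, -0.001, 0.022]
force: [1.0, 1.0, -2.2]
opening: 14.9
L [177 116]
M [315 138]
R [448 160]
(280, 780, 3)
```

View pics/c1m.png

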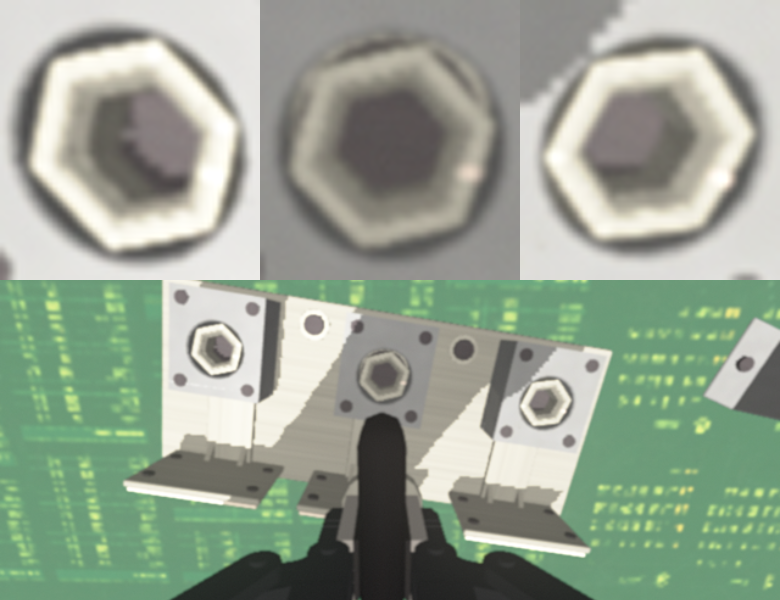

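All three guides are home, and the marks have moved round to L (207,175), M (468,172) and R (722,177). I'll fit the hexagon corners to get the screw angles.

```bash
python3 - <<'E'
from g import *
r=w("c1")
D={"L":((177,116),0,[(155,40),(238,125),(213,225),(115,250),(30,165),(52,65)],(207,175)),
"M":((315,138),260,[(432,42),(494,125),(460,222),(362,243),(290,160),(330,65)],(468,172)),
"R":((448,160),520,[(702,48),(755,132),(710,228),(605,238),(545,155),(600,58)],(722,177))}
for n,(c,off,V,mk) in D.items():
    f=lambda x,y:(c[0]-26+(x-off+.5)/5-.5,c[1]-28+(y+.5)/5-.5)
    P=np.array([atz(r,*f(*v),46)[:2] for v in V]); o=P.mean(0); d=P-o
    a=np.arctan2(d[:,1],d[:,0]); ph=np.angle(np.exp(6j*(a-np.pi/6)).mean())/6
    m=atz(r,*f(*mk),46)[:2]-o
    print(n,o.round(1),"joint by hex",(-.139-ph+np.pi/3*np.arange(1,3)).round(3),"by mark",-.139-np.arctan2(m[1],m[0]))
print(delta(594.1,-331.6,200,.179), robot.sense()["q"].round(2))
E
```

```text
L [617.6 112.9] joint by hex [0.682 1.729] by mark 1.7946093036286175
M [602.5  -1.3] joint by hex [0.71  1.757] by mark 1.7741909797732875
R [ 586.2 -114.8] joint by hex [0.756 1.803] by mark 1.8366373368065723
(array([ 23.6, 333.3, -14.7]), np.float64(-0.154), 'h', np.float64(0.025)) [-0.76  0.75  1.03  1.86 -0.77  1.   -0.94]
```

```bash
(echo '[[[2,33,-15],0,0],[[3,33,0],0,0],[[2,33,0],0,0],[[3,33,0],0,0],[[2,33,0],0,0],[[3,33,0],0,0],[[2,33,0],0,0],[[2,33,0],0,0],[[2,33,0],0,0],[[2,34,0],0,0],[[0,0,0],-0.08,0],[[0,0,0],-0.074,0]]' | python3 shift.py; echo '[[[0,0,0],0,0],[[0,0,0],0,0],[[0,0,0],0,0]]' | python3 shift.py)| grep -E "t:|tcp|rot|open"; python3 - <<'E'
from h import *
wrist("s1"); print(delta(594.1,-331.6,170,.179))
E
```

```text
t: 59.9
tcp_pos: [593.5, -330.8, 199.6]
ee_rot: [3.141, 0.001, 0.181]
opening: 14.3
t: 60.15
tcp_pos: [594.0, -328.3, 199.9]
ee_rot: [-3.141, -0.0, 0.178]
opening: 14.4
(array([-0.4,  3.2, 29.9]), np.float64(-0.001), 'h', np.float64(0.178))
```

```bash
(echo '[[[-0.4,3.2,0],0,0],[[0,0,20],0,0],[[0,0,15],0,0],[[0,0,0],0,0],[[0,0,0],0,0]]' | python3 shift.py; echo '[[[0,0,5],0,0],[[0,0,5],0,0],[[0,0,5],0,0],[[0,0,0],0,0]]' | python3 shift.py; echo '[[[0,0,5],0,0],[[0,0,5],0,0],[[0,0,5],0,0],[[0,0,0],0,0]]' | python3 shift.py;echo '[[[0,0,8],0,0],[[0,0,8],0,0],[[0,0,8],0,0],[[0,0,0],0,0]]' | python3 shift.py)| grep -E "t:|tcp|force: \["
```

```text
t: 60.62
tcp_pos: [593.3, -332.1, 164.2]
ee_rot: [-3.141, 0.002, 0.178]
force: [0.1, 0.2, -2.1]
t: 60.95
tcp_pos: [593.3, -332.1, 149.0]
ee_rot: [-3.141, 0.001, 0.179]
force: [-0.8, -0.3, -3.3]
t: 61.28
tcp_pos: [593.2, -332.1, 133.7]
ee_rot: [-3.141, 0.001, 0.179]
force: [-0.2, 0.2, -2.2]
t: 61.62
tcp_pos: [593.0, -331.9, 108.8]
ee_rot: [-3.14, 0.002, 0.179]
force: [-1.5, 0.4, -2.4]
```

```bash
(echo '[[[0.7,0,6],0,0],[[0,0,5],0,0],[[0,0,2],0,0],[[0,0,0],0,0]]' | python3 shift.py; echo '[[[0,0,1],0,0],[[0,0,0],0,0]]' | python3 shift.py; echo '[[[0,0,1],0,0],[[0,0,0],0,0]]' | python3 shift.py)| grep -E "tcp|force: \["
```

```text
tcp_pos: [594.1, -332.2, 97.3]
force: [0.1, 0.3, -3.1]
tcp_pos: [594.3, -332.4, 97.0]
force: [-0.0, -0.6, -2.6]
tcp_pos: [594.3, -332.3, 95.9]
force: [-0.4, -0.7, -2.6]
```

```bash
(echo '[[[0,0,1],0,0],[[0,0,0],0,0]]' | python3 shift.py; echo '[[[0,0,0.8],0,0],[[0,0,0],0,0]]' | python3 shift.py; echo '[[[0,0,0.6],0,0],[[0,0,0],0,0]]' | python3 shift.py;  echo '[[[0,0,0.5],0,0],[[0,0,0],0,0]]' | python3 shift.py)| grep -E "tcp|force: \["
```

```text
tcp_pos: [594.3, -332.3, 94.8]
force: [-0.6, -0.5, -2.8]
tcp_pos: [594.2, -332.2, 93.9]
force: [0.3, -0.1, -2.3]
tcp_pos: [594.3, -332.3, 93.4]
force: [-0.4, -0.7, -2.1]
tcp_pos: [594.3, -332.3, 93.3]
force: [-2.3, 0.8, 2.9]
```

```bash
(echo '[[[0,0,0],0,60],[[0,0,0],0,60],[[0,0,0],0,60],[[0,0,0],0,85],[[0,0,0],0,85],[[0,0,-20],0,85],[[0,0,-30],0,85],[[0,0,-40],0,85],[[0,0,-40],0,85],[[-25,0,-10],0,85],[[-25,0,0],0,85],[[0,0,0],0,85]]' | python3 shift.py;echo '[[[0,0,0],0,85],[[0,0,0],0,85],[[0,0,0],0,85]]' | python3 shift.py)| grep -E "t:|tcp|force|open"; python3 - <<'E'
from g import *
wrist("e1"); r=w("e1"); c=proj(r,(594,-331.5,108)).round().astype(int); print(c)
g=r["img"].max(2); m=(g<75).astype(np.uint8); k=np.zeros_like(m); k[max(c[1]-70,0):c[1]+70,c[0]-30:c[0]+30]=1; m*=k
_,lab,st,ce=cv2.connectedComponentsWithStats(m); l=1+st[1:,4].argmax(); ys,xs=np.where(lab==l); print(st[l])
a=atz(r,xs[ys<ys.min()+6].mean(),ys.min()-.5,104);b=atz(r,xs[ys>ys.max()-6].mean(),ys.max()+.5,104)
print((a+b)/2,np.hypot(*(a-b)[:2]),np.arctan2(*(a-b)[1::-1]))
t=robot.snapshot("top"); old=cv2.imread("pics/top0.png")[:,:,::-1]
d=cv2.absdiff(t["img"],old).max(2)[90:275,155:470]; n,_,s,ce=cv2.connectedComponentsWithStats((d>60).astype(np.uint8))
for i in range(1,n):
    if s[i,4]>12: print(ce[i]+[155,90],s[i,4])
E
```

```text
t: 63.95
tcp_pos: [541.1, -343.2, 234.6]
ee_rot: [3.141, -0.0, 0.175]
force: [-0.7, -0.1, -0.1]
opening: 84.8
gripper_force: 0.0
t: 64.2
tcp_pos: [545.8, -340.8, 232.6]
ee_rot: [-3.141, 0.0, 0.18]
force: [0.5, -0.7, -0.6]
opening: 84.9
gripper_force: 0.0
[313 130]
[ 304   74   20  106 1878]
[ 594.2429873  -331.95788075  104.        ] 82.72450903706705 0.1775465040612446
[448.50909091 165.70909091] 55
[458.07692308 185.66791745] 533
[245.00819672 189.94262295] 244
[449.19551282 191.70512821] 312
[399.18181818 190.59090909] 22
[406.85185185 196.12345679] 81
[414.55102041 199.57142857] 49
[413.8108747  232.59101655] 423
[344.29015544 213.06217617] 965
[237.4765625 230.6328125] 256
[196.85714286 244.60714286] 56
[352.44823232 257.96212121] 792
```

```bash
python3 -c "
from bench import robot
print(robot.finish_job())"
```

```text
the job is handed in; nothing more can be done
None
```

I handed the job in at about 64 s: all three guides are home in their blocks and locked, with camera-measured screw angles of about 1.73–1.84 rad, and the key hangs upright in its stand again; the hand-in returned no verdict.

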